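# Fetch the quoin from behind the ink tin and furniture

## Robot

A 7-joint arm with a two-finger parallel gripper is mounted at the origin on the work surface. World frame = base frame: x ahead of the robot, y to its left, z up, the work surface at z = 0. Lengths are in mm, angles in rad, forces in N, time in s.
With the tool pointing down it reaches from about 400 to 925 mm from the base axis. Payload 5.6 kg.
Tool frame: the origin (TCP) lies midway between the tips of the shut fingers; the grasp point (between the pads) lies 19 mm behind it; x points along the fingers, y is the direction in which the jaws open and shut, and the axes are right-handed (so a half turn about x gives the same grasp; the last joint's range is limited). The gripper opens to 85 mm and grips with 20 to 120 N. Pads are 22 mm wide; open, the fingers measure 114 mm over their backs; the gripper's body (76 mm by 85 mm) begins 54 mm behind the grasp point. The pads swing forward as they close: fully open they stand 13 mm farther back than shut.
Start: joints at [-1.154, 0.468, -0.012, 1.603, 0.006, 1.071, -0.056], TCP at [288.491, 582.48, 191.29] pointing down, gripper open.
Joint ranges: [-2.53, 2.53], [-0.31, 2.02], [-1.57, 1.55], [0.28, 2.44], [-1.29, 4.43], [0.15, 1.84], [-2.92, 2.92]. Speed limits (rad/s): [2.57, 2.57, 3.14, 3.14, 3.14, 3.14, 3.14].

## Interface

Orientations are given as a rotation vector (axis times angle).
In Python, from bench import sensors, camera, job gives the robot as it stands.
- The arm moves only by the tool step_arm, never from a script. Its argument "motion" is a list of rows, each an object of numbers: "jaw": the opening, from 0 (shut) to 1 (fully open); "dx", "dy", "dz": the shift along the tool's x, y, z in m; "ax", "ay", "az": the turn, a rotation vector about the tool's x, y, z in degrees. In form: [{"jaw": .., "dx": .., "dy": .., "dz": .., "ax": .., "ay": .., "az": ..}, ...]. A call has exactly 8 rows; each row shifts and turns the commanded pose from where the row before left it, along the tool's axes as they then stand; what a row does not reach is not made up. A row lasts 1/10 s, in which the tool goes at most 50 mm and 8.59 degrees, less where a joint would pass 70% of its speed; a pose out of reach is approached as far as the arm can. A call is refused whole if a number of a shift passes 0.05 or a number of a turn 8.59, either way. A call with a gripper value outside its range is refused whole. The fingers move at their own pace and stop on an object; "force" is the grip in N (left out, the last holds). Time passes only in rows, so rows that do not move let the fingers close, or fill a call up. It gives the time, the measured TCP pose, the force and the opening at its end, in the units of the state.
- sensors.sense(): the state, without advancing time (a new reading comes with each control period).
- camera(name): name is "side" or "top" or "wrist"; returns a dict with "frame" (480x640x3 uint8, red, green, blue), "mtx" (3x3 intrinsics, pixels), "world_from_camera" (4x4, takes a point from camera to world coordinates). Camera axes: x right, y down, z forward; pixel columns grow to the right and rows downward; lengths in mm; the calibration is good to about 2 mm. A picture is of the moment at which its call begins. There is no depth.
- job.sign_off(): hands the job in, once; it reports no verdict.
The state is a dict: "clock": time; "qpos": joint angles; "qd": joint speeds; "joint_torque": joint torques, N m; "tcp_pos": TCP position; "ee_rot": TCP orientation; "force": force on the tool from outside, world axes, zero at the start; "ft_torque": the same for the moment, N m; "opening": opening from 0.0 (shut) to 1.0 (fully open).
Only numpy, scipy, OpenCV 4.12 (cv2) and the standard library are available. Lean on these libraries where they do the work, as an engineer would, in place of code of your own. Each camera call takes 0.05 s, during which the arm holds its last target. There are 200 camera calls.

## Task

The steel quoin lies hemmed in at the back of the wooden tray. Without shifting it, first stand all three tall things in its way (tin, cast block, wooden bundle) upright on the flat steel galley, then lay the quoin flat, lengthwise, in the empty channel in the middle of the forme, between its two thin wooden strips. Last, stand each tall thing upright back on the dark round pad it came from, and leave the other things on the bench alone.

Things in the scene. Friction and masses are not known exactly. Their poses are not given: they have to be found in the camera images.
- bay: Wooden tray, fixed, 234 (x) by 224 mm (y), floor 6 mm above its origin (centre of underside, on the bench), rim 14 mm high. Its x points away from the robot within 0.2 rad. Flush round dark pads, 68 mm across, centred at (x, y) = (-75, 0), (5, 68), (5, -68) mm; a tall thing stands within 6 mm of each centre at the start, which one varies. The quoin lies between the far two.
- galley: The side area: an empty flat steel tray, fixed, inside 140 mm (x) by 260 mm (y), floor 3 mm above the origin (centre of its underside, on the bench), rim 10 mm high above the bench. Its x axis points away from the robot, give or take 0.2 rad. Room for the three tall things side by side, 80 mm apart along y.
- forme: Fixed steel frame of type, 182 (x) by 164 mm (y), 12 mm high. Origin: at bench height, centre of its empty channel, which runs along y: 38 mm wide, 100 long, floor the bench itself, ends 10 mm high (100 mm wide), sides two wooden strips 5 mm high, 12 wide; beyond them bare bench, then at x = 56 mm either side type 11 mm high. Its x points away from the robot within 0.2 rad.
- tin: Tall thing 1, the closed ink tin: round plain metal, 60 mm diameter (61 at the two end beads), 95 mm high, 0.3 to 0.55 kg. Origin: centre of its underside; z up along it.
- cast: Tall thing 2, the cast block: a flat upright block of grey cast metal with three dark round marks on each broad face, 30 mm (its x) by 50 mm (its y) by 110 mm high, 0.3 to 0.55 kg. Origin: centre of its underside; its x axis starts within 0.12 rad of the tray's.
- bundle: Tall thing 3, the bundle: square upright bundle of wooden strips held rigidly by two dark bands, 40 by 40 mm by 102 mm high, 0.1 to 0.2 kg. Origin: centre of its underside; its x axis starts within 0.12 rad of the tray's.
- quoin: The quoin: low steel block 76 mm long (its x), 26 mm wide (its y), 26 mm high, with a dark round key hole and a slanting seam on top, 0.2 to 0.4 kg. It lies on the tray's floor at the start, its length along the tray's x axis within 0.08 rad. Origin: centre of its underside.
- stick: Bystander, not to be disturbed: metal composing stick, 55 (x) by 200 (y) by 18 mm high, loose on the bench. Origin: centre of its underside.
- reglets: Bystander, not to be disturbed: stack of wooden strips, a single piece, 45 (x) by 200 (y) by 32 mm high, loose on the bench. Origin: centre of its underside.
- planer: Bystander, not to be disturbed: wooden planer block, 70 (x) by 110 (y) by 28 mm high, loose on the bench. Origin: centre of its underside.
Things that resemble listed ones, but are neither listed nor needed, are in the scene too. Several things have the shape of the tin; the one meant has the colours described above. What is shaped like the bundle but yellow is not meant.

How it is judged (in metres and radians):
On the way, in this order (a step that is already met when the one before it is completed fails the run):
1. all three tall things stand upright and released on the galley, while the quoin still lies where it was (within 15 mm) (x of tin in the frame of galley between -0.07 and 0.07 m and y of tin in the frame of galley between -0.13 and 0.13 m and z of tin in the frame of galley between -0.002 and 0.012 m and angle between each of tin, cast, bundle's own z axis and vertical below 0.12 rad and linear speed of each of tin, cast, bundle below 0.03 m/s and contact force between each of tin, cast, bundle and the fingers below 0.5 N and x of cast in the frame of galley between -0.07 and 0.07 m and y of cast in the frame of galley between -0.13 and 0.13 m and z of cast in the frame of galley between -0.002 and 0.012 m and x of bundle in the frame of galley between -0.07 and 0.07 m and y of bundle in the frame of galley between -0.13 and 0.13 m and z of bundle in the frame of galley between -0.002 and 0.012 m and distance of quoin from where it was at the start of the episode below 0.015 m), for 0.2 s.
2. the quoin lies released in the channel of the forme, while all three tall things still stand on the galley (x of quoin in the frame of forme between -0.01 and 0.01 m and y of quoin in the frame of forme between -0.015 and 0.015 m and z of quoin in the frame of forme between -0.003 and 0.004 m and angle between the x axis of quoin and the y axis of forme, either way round below 0.2 rad and angle between quoin's own z axis and vertical below 0.1 rad and linear speed of each of quoin, tin, cast, bundle below 0.03 m/s and contact force between each of quoin, tin, cast, bundle and the fingers below 0.5 N and x of tin in the frame of galley between -0.07 and 0.07 m and y of tin in the frame of galley between -0.13 and 0.13 m and z of tin in the frame of galley between -0.002 and 0.012 m and angle between each of tin, cast, bundle's own z axis and vertical below 0.12 rad and x of cast in the frame of galley between -0.07 and 0.07 m and y of cast in the frame of galley between -0.13 and 0.13 m and z of cast in the frame of galley between -0.002 and 0.012 m and x of bundle in the frame of galley between -0.07 and 0.07 m and y of bundle in the frame of galley between -0.13 and 0.13 m and z of bundle in the frame of galley between -0.002 and 0.012 m), for 0.2 s.
At the end, for the whole second after the job is handed in: The quoin lies flat and released in the channel of the forme (centre within 10 mm across and 15 mm along, parallel within 0.2 rad), and each tall thing stands upright, released and at rest within 15 mm of where it stood at the start (x of quoin in the frame of forme between -0.01 and 0.01 m and y of quoin in the frame of forme between -0.015 and 0.015 m and z of quoin in the frame of forme between -0.003 and 0.004 m and angle between the x axis of quoin and the y axis of forme, either way round below 0.2 rad and angle between quoin's own z axis and vertical below 0.1 rad and linear speed of each of quoin, tin, cast, bundle below 0.03 m/s and contact force between each of quoin, tin, cast, bundle and the fingers below 0.5 N and distance of each of tin, cast, bundle from where it was at the start of the episode below 0.015 m and angle between each of tin, cast, bundle's own z axis and vertical below 0.12 rad); the robot touches nothing.
It fails at once if a bystander (composing stick, stack of strips, planer block) is shifted by more than 20 mm (distance of any of stick, reglets, planer from where it was at the start of the episode above 0.02 m).
It fails at once if a tall thing is tipped over (leans more than 0.7 rad) (angle between any of tin, cast, bundle's own z axis and vertical above 0.7 rad).
It also fails if it takes over 136 s, if anything falls off the work surface, if the arm or the gripper's body presses on something with over 40 N, if the wrist force passes 120 N, or if a joint passes its speed limit or range.

## Working session

There is one attempt and no reset: what is moved stays moved. The work goes in short steps, Python scripts to look and compute and a tool call to move; the robot and the scene stay as the last step left them, time stands still between calls to the robot, and variables do not carry over. Pictures are saved under pics/ and viewed, about 12 in all and at most 16, crops included, and the job is handed in when it is done.

Besides the shell and the picture viewer there is one more tool, called by a JSON object that holds its "method" and its "body". step_arm: Moves the arm, as the interface text tells. Its arguments: {"type":"object","properties":{"motion":{"type":"array","items":{"type":"object","properties":{"jaw":{"type":"number"},"dx":{"type":"number"},"dy":{"type":"number"},"dz":{"type":"number"},"ax":{"type":"number"},"ay":{"type":"number"},"az":{"type":"number"}}}},"force":{"type":"number"}},"required":["motion"]}

```bash
ls; mkdir -p pics
python3 - <<'E'
from bench import sensors,camera
import cv2,numpy as np,pickle
s=sensors.sense();print(s)
for n in("side","top","wrist"):
    c=camera(n);cv2.imwrite(f"pics/{n}0.png",c["frame"][:,:,::-1]);print(n,c["mtx"].round(1).tolist(),c["world_from_camera"].round(3).tolist())
    pickle.dump(c,open(f"pics/{n}0.pkl","wb"))
E
```

```text
pics
{'clock': 0.0, 'qpos': array([-1.15398215,  0.46838206, -0.01159406,  1.6036329 ,  0.00600699,
        1.07143571, -0.05629679]), 'qd': array([-0.00059175, -0.0015959 ,  0.00061969,  0.00150834,  0.00093903,
       -0.00050032, -0.0003024 ]), 'joint_torque': array([-2.52687396e-04, -5.32387805e+01,  2.12329114e-02, -2.51314420e+01,
        1.13743273e-02,  7.77205249e-03,  9.03410466e-06]), 'tcp_pos': array([288.24483211, 581.87193915, 190.3314063 ]), 'ee_rot': array([ 0.3591996 ,  1.54083076, -0.36205071]), 'force': array([-0.14415516,  0.35086645, -0.80946194]), 'ft_torque': array([-0.03932151, -0.02728282, -0.0087208 ]), 'opening': 1.0015978849122613}
side [[464.7, 0.0, 320.6], [0.0, 464.7, 236.3], [0.0, 0.0, 1.0]] [[0.852, -0.406, 0.331, 196.143], [-0.523, -0.661, 0.537, -696.982], [0.001, -0.631, -0.776, 965.657], [0.0, 0.0, 0.0, 1.0]]
top [[458.3, 0.0, 324.0], [0.0, 458.3, 246.5], [0.0, 0.0, 1.0]] [[0.02, -0.986, 0.164, 372.213], [-1.0, -0.022, -0.008, -47.589], [0.011, -0.164, -0.986, 1317.961], [0.0, 0.0, 0.0, 1.0]]
wrist [[341.4, 0.0, 320.2], [0.0, 341.4, 239.7], [0.0, 0.0, 1.0]] [[0.443, 0.851, 0.283, 215.725], [0.896, -0.42, -0.142, 618.227], [-0.002, 0.317, -0.948, 372.512], [0.0, 0.0, 0.0, 1.0]]
```

View pics/top0.png

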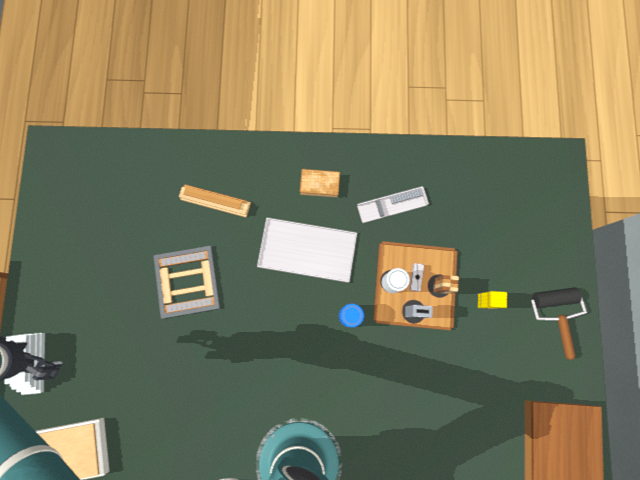

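View pics/side0.png

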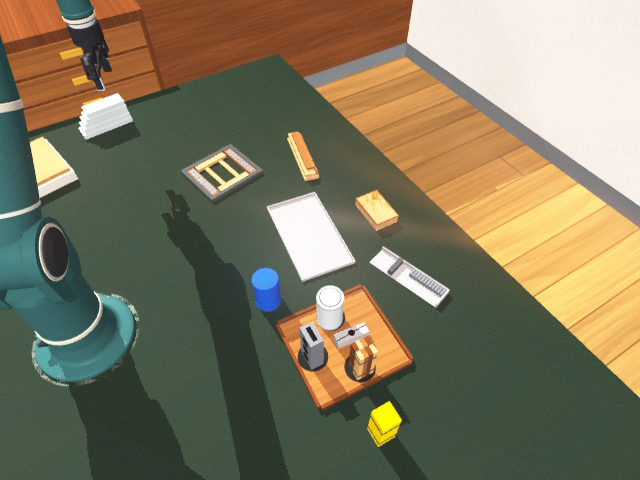

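Top view: tray at (376–458, 242–330), with a silver tin at (397,280), cast block at (418,311), bundle at (444,285) and quoin at (417,277). The galley is at (307,250) and the forme at (186,282). Similar things: blue can (351,316) vs silver tin (397,280), where plain metal fits the silver one. Yellow block (492,300) vs wooden bundle (444,285), where wood with bands fits the one in the tray. Next: measure, and confirm with one crop.

```bash
cat > h.py <<'E'
import numpy as np,cv2,pickle
from scipy.spatial.transform import Rotation as R
def ray(c,uv,z):
    uv=np.atleast_2d(np.float64(uv));T=c["world_from_camera"]
    d=np.c_[uv,np.ones(len(uv))]@np.linalg.inv(c["mtx"]).T@T[:3,:3].T
    return T[:3,3]+d*((z-T[2,3])/d[:,2])[:,None]
def proj(c,P):
    T=c["world_from_camera"];p=(np.atleast_2d(P)-T[:3,3])@T[:3,:3]@c["mtx"].T
    return p[:,:2]/p[:,2:]
def shot(n,name):
    from bench import camera
    c=camera(n);pickle.dump(c,open(f"pics/{name}.pkl","wb"));return c
def save(c,name,box=None,s=1):
    f=c["frame"][:,:,::-1]
    if box: f=f[box[1]:box[3],box[0]:box[2]]
    cv2.imwrite(f"pics/{name}.png",cv2.resize(f,None,fx=s,fy=s,interpolation=cv2.INTER_CUBIC))
def load(n): return pickle.load(open(f"pics/{n}.pkl","rb"))
def big(m,k=0):
    cs=sorted(cv2.findContours(m.astype(np.uint8),cv2.RETR_EXTERNAL,cv2.CHAIN_APPROX_NONE)[0],key=cv2.contourArea)
    return cs[-1-k][:,0,:]
def rect(c,m,z):  # rectangle of mask's hull on plane z
    P=ray(c,big(m),z)[:,:2].astype(np.float32);(x,y),(w,h),a=cv2.minAreaRect(P);return np.round([x,y,w,h,a],1)
E
python3 - <<'E'
from h import *
c=load("top0");f=c["frame"];hsv=cv2.cvtColor(f,cv2.COLOR_RGB2HSV);H,S,V=[hsv[...,i].astype(int) for i in range(3)]
def win(m,x0,y0,x1,y1):
    o=np.zeros_like(m);o[y0:y1,x0:x1]=m[y0:y1,x0:x1];return o
green=(H>50)&(H<100)&(S>40)
g=win((V>130)&(S<50),250,210,362,288);print("galley z10",rect(c,g,10))
fm=win(~green&(V>70),145,235,228,325);print("forme z12",rect(c,fm,12))
t=win((H<25)&(S>80),370,235,465,335);print("tray z14",rect(c,t,14))
print("tray corners guess",ray(c,[[382,242],[458,249],[453,329],[376,322]],14).round(0)[:,:2].tolist())
print("tin",ray(c,[397,280],101).round(),"cast",ray(c,[418,311],116).round(),"bun",ray(c,[446,284],108).round(),"quoin",ray(c,[417,277],32).round())
a=cv2.resize(f[235:335,370:470,::-1],(600,600),interpolation=cv2.INTER_CUBIC);
cv2.imwrite("pics/traycrop.png",a)
from bench import sensors
s=sensors.sense();print(R.from_rotvec(s["ee_rot"]).as_matrix().round(3))
E
```

```text
galley z10 [580.6  -8.6 270.1 149.   81.6]
forme z12 [480.1 331.5 187.7 172.1  10.9]
tray z14 [ 484.1 -325.   236.2  236.    85.7]
tray corners guess [[606.0, -226.0], [590.0, -446.0], [362.0, -425.0], [377.0, -209.0]]
tin [[ 488. -254.  101.]] cast [[ 407. -306.  116.]] bun [[ 480. -383.  108.]] quoin [[ 505. -322.   32.]]
[[-0.     0.444  0.896]
 [-0.001  0.896 -0.444]
 [-1.    -0.001  0.   ]]
```

View pics/traycrop.png

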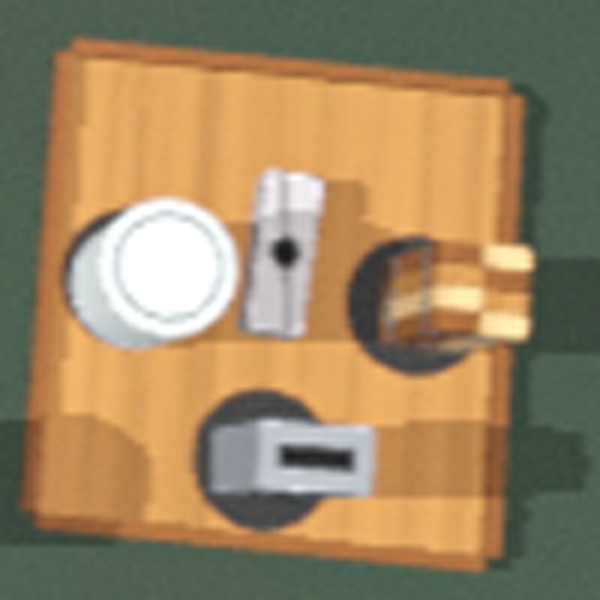

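The crop shows the plain silver tin (172,262 in the crop), the grey cast block (318,458) with a dark slot, and the wooden banded bundle (508,292). The quoin with its key hole is at (285,250), hemmed in between tin and bundle. All three match the descriptions. Moving over.

{"method": "step_arm", "body": {"motion": [{"jaw": 1,"dx": -0.015,"ax": 8.5},{"jaw": 1,"dx": -0.015,"ax": 8.5},{"jaw": 1,"dx": -0.015,"ax": 8.5},{"jaw": 1,"dx": -0.015,"ax": 8.5},{"jaw": 1,"dx": -0.015,"ax": 8.5},{"jaw": 1,"dx": -0.015,"ax": 8.5},{"jaw": 1,"dx": -0.015,"ax": 8.5},{"jaw": 1,"dx": -0.015,"ax": 8.5}]}}

```text
invalid input
```

{"method": "step_arm", "body": {"motion": [{"dy": 0.032,"dz": 0.05},{"dy": 0.032,"dz": 0.05},{"dy": 0.032,"dz": 0.05},{"dy": 0.032,"dz": 0.05},{"dy": 0.032,"dz": 0.05},{"dy": 0.032,"dz": 0.05},{"dy": 0.032,"dz": 0.05},{"dy": 0.032,"dz": 0.05}]}}

```text
invalid input
```

{"method": "step_arm", "body": {"motion": [{"jaw": 1,"dx": -0.015,"dy": 0,"dz": 0,"ax": 8.5,"ay": 0,"az": 0},{"jaw": 1,"dx": -0.015,"dy": 0,"dz": 0,"ax": 8.5,"ay": 0,"az": 0},{"jaw": 1,"dx": -0.015,"dy": 0,"dz": 0,"ax": 8.5,"ay": 0,"az": 0},{"jaw": 1,"dx": -0.015,"dy": 0,"dz": 0,"ax": 8.5,"ay": 0,"az": 0},{"jaw": 1,"dx": -0.015,"dy": 0,"dz": 0,"ax": 8.5,"ay": 0,"az": 0},{"jaw": 1,"dx": -0.015,"dy": 0,"dz": 0,"ax": 8.5,"ay": 0,"az": 0},{"jaw": 1,"dx": -0.015,"dy": 0,"dz": 0,"ax": 8.5,"ay": 0,"az": 0},{"jaw": 1,"dx": -0.015,"dy": 0,"dz": 0,"ax": 8.5,"ay": 0,"az": 0}]}}

```text
clock: 0.95
tcp_pos: [288.3, 582.3, 311.5]
ee_rot: [1.269, 1.169, -1.27]
force: [0.1, -0.2, 0.6]
opening: 1.0
```

{"method": "step_arm", "body": {"motion": [{"jaw": 1,"dx": 0,"dy": 0.032,"dz": 0.05,"ax": 0,"ay": 0,"az": 0},{"jaw": 1,"dx": 0,"dy": 0.032,"dz": 0.05,"ax": 0,"ay": 0,"az": 0},{"jaw": 1,"dx": 0,"dy": 0.032,"dz": 0.05,"ax": 0,"ay": 0,"az": 0},{"jaw": 1,"dx": 0,"dy": 0.032,"dz": 0.05,"ax": 0,"ay": 0,"az": 0},{"jaw": 1,"dx": 0,"dy": 0.032,"dz": 0.05,"ax": 0,"ay": 0,"az": 0},{"jaw": 1,"dx": 0,"dy": 0.032,"dz": 0.05,"ax": 0,"ay": 0,"az": 0},{"jaw": 1,"dx": 0,"dy": 0.032,"dz": 0.05,"ax": 0,"ay": 0,"az": 0},{"jaw": 1,"dx": 0,"dy": 0.032,"dz": 0.05,"ax": 0,"ay": 0,"az": 0}]}}

```text
clock: 1.75
tcp_pos: [478.4, 228.2, 311.3]
ee_rot: [1.265, 1.173, -1.265]
force: [1.4, 0.1, -1.2]
opening: 1.003
```

{"method": "step_arm", "body": {"motion": [{"jaw": 1,"dx": 0,"dy": 0.032,"dz": 0.05,"ax": 0,"ay": 0,"az": 0},{"jaw": 1,"dx": 0,"dy": 0.032,"dz": 0.05,"ax": 0,"ay": 0,"az": 0},{"jaw": 1,"dx": 0,"dy": 0.032,"dz": 0.05,"ax": 0,"ay": 0,"az": 0},{"jaw": 1,"dx": 0,"dy": 0.032,"dz": 0.05,"ax": 0,"ay": 0,"az": 0},{"jaw": 1,"dx": 0,"dy": 0.032,"dz": 0.05,"ax": 0,"ay": 0,"az": 0},{"jaw": 1,"dx": 0,"dy": 0.032,"dz": 0.05,"ax": 0,"ay": 0,"az": 0},{"jaw": 1,"dx": 0,"dy": 0.032,"dz": 0.05,"ax": 0,"ay": 0,"az": 0},{"jaw": 1,"dx": 0,"dy": 0.032,"dz": 0.05,"ax": 0,"ay": 0,"az": 0}]}}

```text
clock: 2.55
tcp_pos: [668.0, -123.5, 310.9]
ee_rot: [1.264, 1.173, -1.264]
force: [-0.0, 0.4, 0.6]
opening: 1.003
```

Run:
```python
from h import *
c=shot("wrist","w1");save(c,"w1")
from bench import sensors
s=sensors.sense();print(s["clock"],s["tcp_pos"],s["qpos"].round(2),R.from_rotvec(s["ee_rot"]).as_matrix().round(3))
print(c["world_from_camera"].round(3))
P=[[488,-254,6],[409,-321,6],[484,-395,6]];print(proj(c,P))
```

```text
2.6 [ 668.92842741 -134.22672277  309.97513535] [-0.27  0.48  0.63  1.41 -0.28  1.34  0.28] [[ 0.     0.996 -0.085]
 [-0.008 -0.085 -0.996]
 [-1.     0.001  0.008]]
[[ 9.97000e-01 -7.10000e-02 -2.30000e-02  6.74271e+02]
 [-7.40000e-02 -9.46000e-01 -3.15000e-01 -4.26940e+01]
 [ 0.00000e+00  3.16000e-01 -9.49000e-01  4.93085e+02]
 [ 0.00000e+00  0.00000e+00  0.00000e+00  1.00000e+00]]
[[211.13857607 277.50004518]
 [170.33147879 318.28729585]
 [223.39375499 353.58756411]]
```

View pics/w1.png

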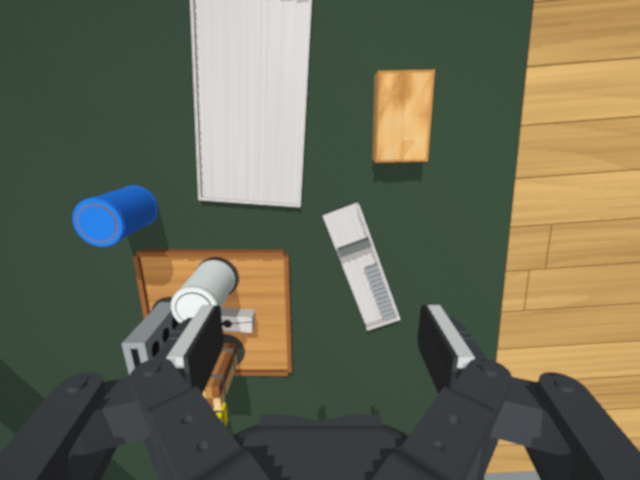

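I doubled the sideways shift, so I'm now off to the right. The view shows the tray at lower left: tin (205,290), quoin (237,321), galley (250,105). Correcting to above the tin.

{"method": "step_arm", "body": {"motion": [{"jaw": 1,"dx": 0,"dy": -0.03,"dz": 0.02,"ax": 0,"ay": 0,"az": 0},{"jaw": 1,"dx": 0,"dy": -0.03,"dz": 0.02,"ax": 0,"ay": 0,"az": 0},{"jaw": 1,"dx": 0,"dy": -0.03,"dz": 0.02,"ax": 0,"ay": 0,"az": 0},{"jaw": 1,"dx": 0,"dy": -0.03,"dz": 0.02,"ax": 0,"ay": 0,"az": 0},{"jaw": 1,"dx": 0,"dy": -0.03,"dz": 0.02,"ax": 0,"ay": 0,"az": 0},{"jaw": 1,"dx": 0,"dy": -0.02,"dz": 0.01,"ax": 0,"ay": 0,"az": 0},{"jaw": 1,"dx": 0,"dy": 0,"dz": 0,"ax": 0,"ay": 0,"az": 0},{"jaw": 1,"dx": 0,"dy": 0,"dz": 0,"ax": 0,"ay": 0,"az": 0}]}}

```text
clock: 3.4
tcp_pos: [489.7, -218.6, 311.5]
ee_rot: [1.266, 1.172, -1.264]
force: [0.3, 0.3, 1.2]
opening: 0.992
```

Run:
```python
from h import *
c=shot("wrist","w2");save(c,"w2",(120,40,520,440),1.5)
from bench import sensors
s=sensors.sense();print(s["clock"],s["tcp_pos"],R.from_rotvec(s["ee_rot"]).as_matrix().round(3))
```

```text
3.45 [ 490.21955742 -218.12288647  311.31702379] [[ 0.001  0.997 -0.075]
 [ 0.    -0.075 -0.997]
 [-1.     0.001 -0.   ]]
```

View pics/w2.png

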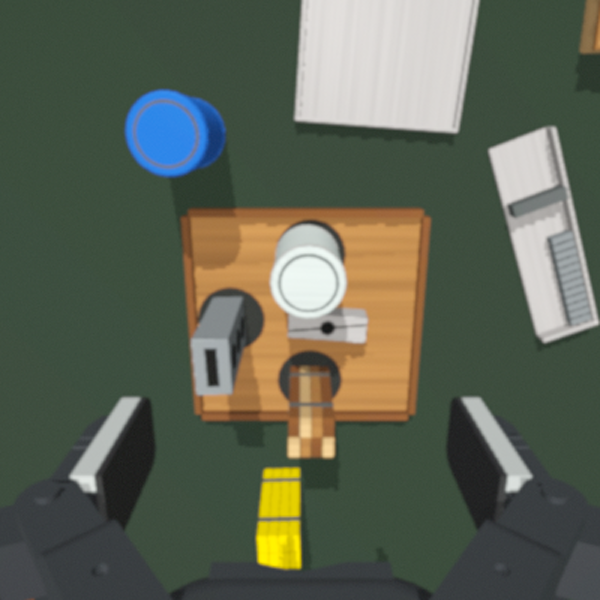

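The close view (crop coordinates) shows tin top (309,282), cast top (214,364), bundle top (312,430), quoin (328,326) and tray corners (186,210)/(430,212). The blue can and yellow block stand outside the tray.

Run:
```python
from h import *
c=load("w2");t=load("top0")
q=lambda *p:np.array([[120+u/1.5,40+v/1.5] for u,v in p])
for n,p,z in[("tray",[(184,211),(431,211),(412,419),(197,417)],14),("tin",[(309,282)],101),("tinL/R",[(270,282),(347,282)],101),("cast4",[(195,334),(238,334),(232,393),(192,393)],116),("bun4",[(292,405),(334,405),(335,458),(287,458)],108),("quoin",[(290,310),(367,310),(367,342),(289,334)],32),("hole",[(328,327)],32),("stick",[(490,150),(553,127),(598,324),(541,342)],18),
 ("galley near corners",[(294,121),(459,132)],10)]:
    P=ray(c,q(*p),z)[:,:2];print(n,P.round(0).tolist(),"mean",P.mean(0).round(1))
Q=lambda *p:np.array([[370+u/6,235+v/6] for u,v in p])
print("TOP tin",ray(t,Q((172,262)),101).round(1),"cast",ray(t,Q((318,458)),116).round(1),"bun",ray(t,Q((508,292)),108).round(1),"q hole",ray(t,Q((285,252)),32).round(1))
```

```text
tray [[383.0, -202.0], [613.0, -219.0], [594.0, -441.0], [365.0, -421.0]] mean [ 488.6 -320.7]
tin [[495.0, -254.0]] mean [ 494.7 -254. ]
tinL/R [[464.0, -252.0], [525.0, -256.0]] mean [ 494.3 -254. ]
cast4 [[401.0, -286.0], [435.0, -288.0], [425.0, -340.0], [392.0, -338.0]] mean [ 413.2 -313. ]
bun4 [[473.0, -360.0], [508.0, -363.0], [506.0, -416.0], [464.0, -412.0]] mean [ 487.8 -387.6]
quoin [[474.0, -301.0], [548.0, -307.0], [547.0, -340.0], [471.0, -326.0]] mean [ 510.1 -318.2]
hole [[510.0, -321.0]] mean [ 509.7 -321.1]
stick [[664.0, -168.0], [719.0, -153.0], [778.0, -344.0], [723.0, -359.0]] mean [ 721.2 -256.1]
galley near corners [[492.0, -131.0], [639.0, -151.0]] mean [ 565.1 -140.9]
TOP tin [[ 491.9 -258.3  101. ]] cast [[ 406.5 -318.6  116. ]] bun [[ 481.1 -405.6  108. ]] q hole [[ 504.6 -323.5   32. ]]
```

{"method": "step_arm", "body": {"motion": [{"jaw": 1,"dx": 0.032,"dy": 0.003,"dz": 0.0185,"ax": 0,"ay": 0,"az": 0},{"jaw": 1,"dx": 0.032,"dy": 0.003,"dz": 0.0185,"ax": 0,"ay": 0,"az": 0},{"jaw": 1,"dx": 0.032,"dy": 0,"dz": 0,"ax": 0,"ay": 0,"az": 0},{"jaw": 1,"dx": 0.032,"dy": 0,"dz": 0,"ax": 0,"ay": 0,"az": 0},{"jaw": 1,"dx": 0.032,"dy": 0,"dz": 0,"ax": 0,"ay": 0,"az": 0},{"jaw": 1,"dx": 0.032,"dy": 0,"dz": 0,"ax": 0,"ay": 0,"az": 0},{"jaw": 1,"dx": 0.032,"dy": 0,"dz": 0,"ax": 0,"ay": 0,"az": 0},{"jaw": 1,"dx": 0.032,"dy": 0,"dz": 0,"ax": 0,"ay": 0,"az": 0}]}}

```text
clock: 4.25
tcp_pos: [493.7, -255.2, 53.2]
ee_rot: [1.263, 1.174, -1.264]
force: [0.5, 0.2, -0.3]
opening: 1.0
```

{"method": "step_arm", "body": {"force": 60, "motion": [{"jaw": 1,"dx": 0,"dy": 0,"dz": 0,"ax": 0,"ay": 0,"az": 0},{"jaw": 1,"dx": 0,"dy": 0,"dz": 0,"ax": 0,"ay": 0,"az": 0},{"jaw": 0.8,"dx": 0,"dy": 0,"dz": 0,"ax": 0,"ay": 0,"az": 0},{"jaw": 0.75,"dx": 0,"dy": 0,"dz": 0,"ax": 0,"ay": 0,"az": 0},{"jaw": 0.7,"dx": 0,"dy": 0,"dz": 0,"ax": 0,"ay": 0,"az": 0},{"jaw": 0.6,"dx": 0,"dy": 0,"dz": 0,"ax": 0,"ay": 0,"az": 0},{"jaw": 0.5,"dx": 0,"dy": 0,"dz": 0,"ax": 0,"ay": 0,"az": 0},{"jaw": 0.5,"dx": 0,"dy": 0,"dz": 0,"ax": 0,"ay": 0,"az": 0}]}}

```text
clock: 5.05
tcp_pos: [491.1, -256.8, 59.1]
ee_rot: [1.267, 1.175, -1.265]
force: [-14.2, 4.4, 34.7]
opening: 0.508
```

Run:
```python
from h import *
a=shot("wrist","w3");b=shot("side","s3")
w=cv2.resize(a["frame"],(560,420));x=cv2.resize(b["frame"][260:420,250:430],(473,420))
im=np.hstack([w[:,130:430],x])[:,:,::-1];cv2.imwrite("pics/m3.png",im)
from bench import sensors
s=sensors.sense();print(s["tcp_pos"],s["opening"],s["force"])
```

```text
[ 491.06209585 -256.73675043   59.1020222 ] 0.5039014233470105 [-12.74994986   4.85522247  33.29986308]
```

View pics/m3.png

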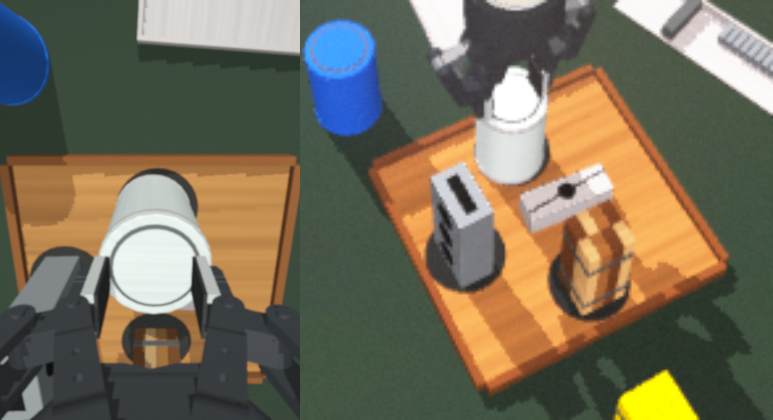

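Left half: the fingers are at the tin's top rim, around (100,280) and (200,280), with the tin upright. Right half: the quoin and the other two things are in place. I'll check numerically how the tin sits between the pads.

Run:
```python
from h import *
a=load("w3");b=load("s3")
g=lambda u,v:[(u+130)/.875,v/.875]
print("tin top c",ray(a,g(155,265),101).round(1),"L/R",ray(a,[g(105,262),g(211,262)],101).round(1).tolist())
print("top back/front", ray(a,[g(155,220),g(155,312)],101).round(1).tolist())
sx=lambda u,v:[250+(u-300)*180/473,260+v*160/420]
print("side tin base contact L,R",ray(b,[sx(478,165),sx(548,165)],6).round(1).tolist())
for z in(55,75,95):
  print(z,"pad tips",ray(a,[g(88,300),g(97,258),g(208,258),g(213,300)],z).round(1).tolist())
```

```text
tin top c [[ 494.2 -253.5  101. ]] L/R [[468.1, -249.8, 101.0], [523.7, -254.0, 101.0]]
top back/front [[496.0, -228.3, 101.0], [492.1, -282.9, 101.0]]
side tin base contact L,R [[465.0, -248.8, 6.0], [517.5, -281.0, 6.0]]
55 pad tips [[442.2, -303.6, 55.0], [453.3, -270.3, 55.0], [530.2, -276.1, 55.0], [533.3, -310.6, 55.0]]
75 pad tips [[448.2, -290.0, 75.0], [458.0, -260.2, 75.0], [526.7, -265.4, 75.0], [529.4, -296.2, 75.0]]
95 pad tips [[454.1, -276.4, 95.0], [462.8, -250.1, 95.0], [523.2, -254.7, 95.0], [525.6, -281.8, 95.0]]
```

{"method": "step_arm", "body": {"force": 50, "motion": [{"jaw": 0.55,"dx": 0,"dy": 0,"dz": 0,"ax": 0,"ay": 0,"az": 0},{"jaw": 0.55,"dx": -0.005,"dy": 0,"dz": 0,"ax": 0,"ay": 0,"az": 0},{"jaw": 0.55,"dx": -0.005,"dy": 0,"dz": 0,"ax": 0,"ay": 0,"az": 0},{"jaw": 0.55,"dx": -0.005,"dy": 0,"dz": 0,"ax": 0,"ay": 0,"az": 0},{"jaw": 0.55,"dx": -0.005,"dy": 0,"dz": 0,"ax": 0,"ay": 0,"az": 0},{"jaw": 0.55,"dx": 0,"dy": 0,"dz": 0,"ax": 0,"ay": 0,"az": 0},{"jaw": 0.55,"dx": 0,"dy": 0,"dz": 0,"ax": 0,"ay": 0,"az": 0},{"jaw": 0.55,"dx": 0,"dy": 0,"dz": 0,"ax": 0,"ay": 0,"az": 0}]}}

```text
clock: 5.95
tcp_pos: [492.6, -256.1, 75.0]
ee_rot: [1.265, 1.173, -1.265]
force: [-0.1, -1.2, -0.4]
opening: 0.554
```

Run:
```python
from h import *
a=shot("wrist","w4");b=shot("side","s4")
w=cv2.resize(a["frame"],(560,420));x=cv2.resize(b["frame"][260:420,250:430],(473,420))
im=np.hstack([w[:,130:430],x])[:,:,::-1];cv2.imwrite("pics/m4.png",im)
from bench import sensors
s=sensors.sense();print(s["tcp_pos"],s["opening"],s["force"],s["ft_torque"])
```

```text
[ 492.53714428 -256.1387944    75.00518563] 0.5469834916886128 [-0.71841608 -0.33152645 -0.65397811] [ 0.05455015 -0.02283812 -0.00332786]
```

View pics/m4.png

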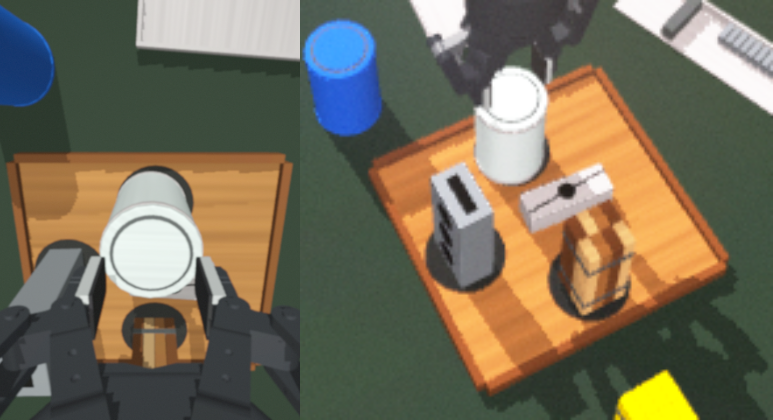

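The grip released when I commanded 0.55, so the tin's 60 mm reads about 0.5 on the opening scale. The tin still stands on its pad. I'll go down again and close fully.

{"method": "step_arm", "body": {"force": 40, "motion": [{"jaw": 0.7,"dx": 0.01,"dy": 0.002,"dz": -0.001,"ax": 0,"ay": 0,"az": 0},{"jaw": 0.7,"dx": 0.01,"dy": 0,"dz": 0,"ax": 0,"ay": 0,"az": 0},{"jaw": 0.7,"dx": 0,"dy": 0,"dz": 0,"ax": 0,"ay": 0,"az": 0},{"jaw": 0.4,"dx": 0,"dy": 0,"dz": 0,"ax": 0,"ay": 0,"az": 0},{"jaw": 0.3,"dx": 0,"dy": 0,"dz": 0,"ax": 0,"ay": 0,"az": 0},{"jaw": 0.2,"dx": 0,"dy": 0,"dz": 0,"ax": 0,"ay": 0,"az": 0},{"jaw": 0.2,"dx": 0,"dy": 0,"dz": 0,"ax": 0,"ay": 0,"az": 0},{"jaw": 0.2,"dx": 0,"dy": 0,"dz": 0,"ax": 0,"ay": 0,"az": 0}]}}

```text
clock: 6.85
tcp_pos: [499.1, -257.9, 59.9]
ee_rot: [1.268, 1.164, -1.259]
force: [-1.5, 2.1, 36.2]
opening: 0.451
```

{"method": "step_arm", "body": {"force": 40, "motion": [{"jaw": 0.2,"dx": -0.003,"dy": 0,"dz": 0,"ax": 0,"ay": 0,"az": 0},{"jaw": 0.2,"dx": -0.003,"dy": 0,"dz": 0,"ax": 0,"ay": 0,"az": 0},{"jaw": 0.2,"dx": -0.003,"dy": 0,"dz": 0,"ax": 0,"ay": 0,"az": 0},{"jaw": 0.2,"dx": -0.005,"dy": 0,"dz": 0,"ax": 0,"ay": 0,"az": 0},{"jaw": 0.2,"dx": -0.005,"dy": 0,"dz": 0,"ax": 0,"ay": 0,"az": 0},{"jaw": 0.2,"dx": -0.005,"dy": 0,"dz": 0,"ax": 0,"ay": 0,"az": 0},{"jaw": 0.2,"dx": 0,"dy": 0,"dz": 0,"ax": 0,"ay": 0,"az": 0},{"jaw": 0.2,"dx": 0,"dy": 0,"dz": 0,"ax": 0,"ay": 0,"az": 0}]}}

```text
clock: 7.65
tcp_pos: [494.4, -255.3, 79.0]
ee_rot: [1.265, 1.173, -1.265]
force: [-0.1, -0.5, -0.4]
opening: 0.196
```

Run:
```python
from h import *
a=shot("wrist","w5");b=shot("side","s5")
w=cv2.resize(a["frame"],(560,420));x=cv2.resize(b["frame"][260:380,265:400],(473,420))
im=np.hstack([w[:,130:430],x])[:,:,::-1];cv2.imwrite("pics/m5.png",im)
from bench import sensors
s=sensors.sense();print(s["tcp_pos"],s["opening"],s["force"],s["ft_torque"])
```

```text
[ 494.42425186 -255.21570362   78.89201625] 0.19889265937000786 [-0.60237048  0.17082279  0.21186911] [-0.03344555 -0.02093776 -0.01222936]
```

View pics/m5.png

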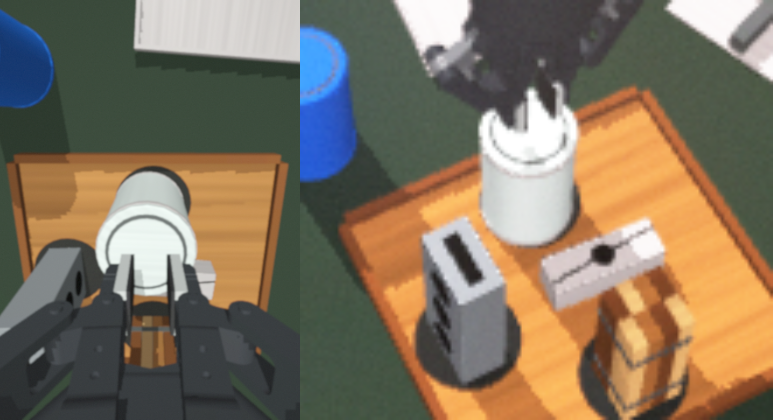

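Run:
```python
from h import *
from bench import sensors
s=sensors.sense();a=load("w5")
M=R.from_rotvec(s["ee_rot"]).as_matrix();p=s["tcp_pos"]
for d in(-60,-40,-20,0,20): 
    q=proj(a,p+M[:,0]*d)[0]; print(d,"px",q.round(),"crop",(q*.875-[130,0]).round())
T=a["world_from_camera"];print("cam rel tool",(M.T@(T[:3,3]-p)).round(1)); T0=load("wrist0")["world_from_camera"]
print((M.T@T[:3,:3]).round(3))
m0=R.from_rotvec([ 0.3591996 ,  1.54083076, -0.36205071]).as_matrix();print((m0.T@(T0[:3,3]-np.array([288.24,581.87,190.33]))).round(1))
```

```text
-60 px [320. 332.] crop [150. 290.]
-40 px [320. 308.] crop [150. 269.]
-20 px [320. 288.] crop [150. 252.]
0 px [320. 273.] crop [150. 239.]
20 px [320. 260.] crop [150. 227.]
cam rel tool [-182.2    0.   -81.1]
[[-0.001 -0.317  0.949]
 [ 1.     0.     0.001]
 [-0.001  0.949  0.317]]
[-1.822e+02  1.000e-01 -8.110e+01]
```

The numbers agree: tip projection, the 85 mm gap seen in the image, and contact with the lid at TCP 59 all put the real fingertips about 40 mm behind the reported TCP. So the fingers were only on the lid. Use tip ≈ TCP − 40 mm along the tool: go down to TCP ≈ 33.

{"method": "step_arm", "body": {"force": 50, "motion": [{"jaw": 1,"dx": 0,"dy": 0,"dz": 0,"ax": 0,"ay": 0,"az": 0},{"jaw": 1,"dx": 0,"dy": 0,"dz": 0,"ax": 0,"ay": 0,"az": 0},{"jaw": 1,"dx": 0,"dy": 0,"dz": 0,"ax": 0,"ay": 0,"az": 0},{"jaw": 1,"dx": 0,"dy": 0,"dz": 0,"ax": 0,"ay": 0,"az": 0},{"jaw": 1,"dx": 0,"dy": 0,"dz": 0,"ax": 0,"ay": 0,"az": 0},{"jaw": 1,"dx": 0.015,"dy": 0,"dz": 0,"ax": 0,"ay": 0,"az": 0},{"jaw": 1,"dx": 0.015,"dy": 0,"dz": 0,"ax": 0,"ay": 0,"az": 0},{"jaw": 1,"dx": 0.015,"dy": 0,"dz": 0,"ax": 0,"ay": 0,"az": 0}]}}

```text
clock: 8.55
tcp_pos: [494.3, -255.0, 32.5]
ee_rot: [1.265, 1.174, -1.265]
force: [0.1, 0.4, -0.0]
opening: 1.0
```

{"method": "step_arm", "body": {"force": 50, "motion": [{"jaw": 1,"dx": 0,"dy": 0,"dz": 0,"ax": 0,"ay": 0,"az": 0},{"jaw": 0.8,"dx": 0,"dy": 0,"dz": 0,"ax": 0,"ay": 0,"az": 0},{"jaw": 0.7,"dx": 0,"dy": 0,"dz": 0,"ax": 0,"ay": 0,"az": 0},{"jaw": 0.5,"dx": 0,"dy": 0,"dz": 0,"ax": 0,"ay": 0,"az": 0},{"jaw": 0.3,"dx": 0,"dy": 0,"dz": 0,"ax": 0,"ay": 0,"az": 0},{"jaw": 0.3,"dx": 0,"dy": 0,"dz": 0,"ax": 0,"ay": 0,"az": 0},{"jaw": 0.3,"dx": 0,"dy": 0,"dz": 0,"ax": 0,"ay": 0,"az": 0},{"jaw": 0.3,"dx": 0,"dy": 0,"dz": 0,"ax": 0,"ay": 0,"az": 0}]}}

```text
clock: 9.35
tcp_pos: [494.5, -255.7, 34.9]
ee_rot: [1.265, 1.172, -1.265]
force: [-3.9, 0.0, 6.4]
opening: 0.683
```

{"method": "step_arm", "body": {"motion": [{"jaw": 0.3,"dx": -0.015,"dy": 0,"dz": 0,"ax": 0,"ay": 0,"az": 0},{"jaw": 0.3,"dx": -0.015,"dy": 0,"dz": 0,"ax": 0,"ay": 0,"az": 0},{"jaw": 0.3,"dx": -0.015,"dy": 0,"dz": 0,"ax": 0,"ay": 0,"az": 0},{"jaw": 0.3,"dx": -0.015,"dy": 0,"dz": 0,"ax": 0,"ay": 0,"az": 0},{"jaw": 0.3,"dx": 0,"dy": 0.0065,"dz": -0.03,"ax": 0,"ay": 0,"az": 0},{"jaw": 0.3,"dx": 0,"dy": 0.0065,"dz": -0.03,"ax": 0,"ay": 0,"az": 0},{"jaw": 0.3,"dx": 0,"dy": 0.0065,"dz": -0.03,"ax": 0,"ay": 0,"az": 0},{"jaw": 0.3,"dx": 0,"dy": 0.0065,"dz": -0.03,"ax": 0,"ay": 0,"az": 0}]}}

```text
clock: 10.15
tcp_pos: [530.5, -136.4, 95.5]
ee_rot: [1.266, 1.171, -1.264]
force: [0.8, 0.3, -4.5]
opening: 0.685
```

{"method": "step_arm", "body": {"motion": [{"jaw": 0.3,"dx": 0,"dy": 0.008,"dz": -0.036,"ax": 0,"ay": 0,"az": 0},{"jaw": 0.3,"dx": 0,"dy": 0.008,"dz": -0.036,"ax": 0,"ay": 0,"az": 0},{"jaw": 0.3,"dx": 0,"dy": 0.008,"dz": -0.036,"ax": 0,"ay": 0,"az": 0},{"jaw": 0.3,"dx": 0,"dy": 0.008,"dz": -0.036,"ax": 0,"ay": 0,"az": 0},{"jaw": 0.3,"dx": 0,"dy": 0.008,"dz": -0.036,"ax": 0,"ay": 0,"az": 0},{"jaw": 0.3,"dx": 0,"dy": 0.008,"dz": -0.033,"ax": 0,"ay": 0,"az": 0},{"jaw": 0.3,"dx": 0,"dy": 0,"dz": 0,"ax": 0,"ay": 0,"az": 0},{"jaw": 0.3,"dx": 0,"dy": 0,"dz": 0,"ax": 0,"ay": 0,"az": 0}]}}

```text
clock: 10.95
tcp_pos: [594.0, 72.4, 94.9]
ee_rot: [1.263, 1.173, -1.262]
force: [-0.5, -0.8, -5.6]
opening: 0.684
```

Run:
```python
from h import *
a=shot("top","t6");b=shot("side","s6")
x=cv2.resize(b["frame"][150:330,250:430],(480,480));y=cv2.resize(a["frame"][205:335,240:340],(300,390))
y=np.vstack([y,np.zeros((90,300,3),np.uint8)])
cv2.imwrite("pics/m6.png",np.hstack([y,x])[:,:,::-1])
from bench import sensors
s=sensors.sense();print(s["tcp_pos"],s["opening"],s["force"],s["ft_torque"])
```

```text
[593.7358354   69.9282574   94.88922038] 0.6898530091222194 [ 0.39690524 -0.37330086 -4.549167  ] [ 0.00464372 -0.00814361  0.01132588]
```

View pics/m6.png

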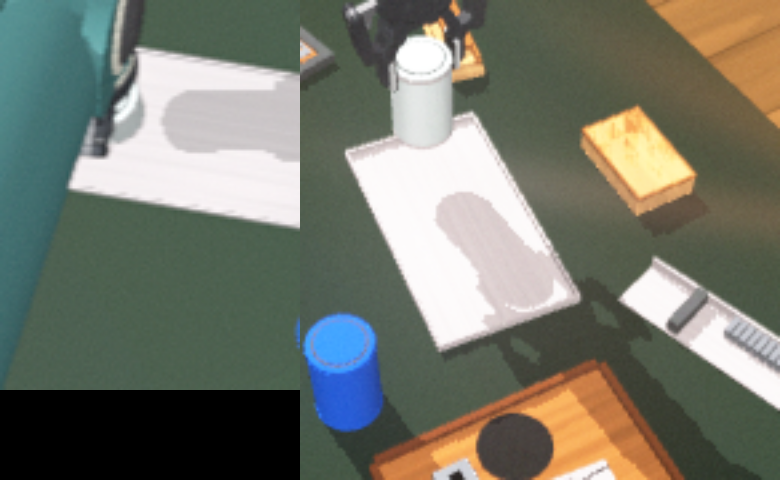

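The tin is held upright (about 4.5 N) over the galley's far end, with the quoin untouched. Lower and release.

{"method": "step_arm", "body": {"motion": [{"jaw": 0.3,"dx": 0.015,"dy": 0,"dz": 0,"ax": 0,"ay": 0,"az": 0},{"jaw": 0.3,"dx": 0.015,"dy": 0,"dz": 0,"ax": 0,"ay": 0,"az": 0},{"jaw": 0.3,"dx": 0.013,"dy": 0,"dz": 0,"ax": 0,"ay": 0,"az": 0},{"jaw": 0.3,"dx": 0.01,"dy": 0,"dz": 0,"ax": 0,"ay": 0,"az": 0},{"jaw": 0.3,"dx": 0.005,"dy": 0,"dz": 0,"ax": 0,"ay": 0,"az": 0},{"jaw": 0.3,"dx": 0.005,"dy": 0,"dz": 0,"ax": 0,"ay": 0,"az": 0},{"jaw": 0.3,"dx": 0,"dy": 0,"dz": 0,"ax": 0,"ay": 0,"az": 0},{"jaw": 0.3,"dx": 0,"dy": 0,"dz": 0,"ax": 0,"ay": 0,"az": 0}]}}

```text
clock: 11.85
tcp_pos: [594.2, 70.9, 31.9]
ee_rot: [1.266, 1.172, -1.264]
force: [-2.3, -0.1, 1.0]
opening: 0.68
```

{"method": "step_arm", "body": {"motion": [{"jaw": 0.75,"dx": 0,"dy": 0,"dz": 0,"ax": 0,"ay": 0,"az": 0},{"jaw": 0.85,"dx": 0,"dy": 0,"dz": 0,"ax": 0,"ay": 0,"az": 0},{"jaw": 1,"dx": 0,"dy": 0,"dz": 0,"ax": 0,"ay": 0,"az": 0},{"jaw": 1,"dx": 0,"dy": 0,"dz": 0,"ax": 0,"ay": 0,"az": 0},{"jaw": 1,"dx": -0.02,"dy": 0,"dz": 0,"ax": 0,"ay": 0,"az": 0},{"jaw": 1,"dx": -0.03,"dy": 0,"dz": 0,"ax": 0,"ay": 0,"az": 0},{"jaw": 1,"dx": -0.04,"dy": 0,"dz": 0,"ax": 0,"ay": 0,"az": 0},{"jaw": 1,"dx": -0.04,"dy": 0,"dz": 0,"ax": 0,"ay": 0,"az": 0}]}}

```text
clock: 12.65
tcp_pos: [593.5, 70.9, 162.4]
ee_rot: [1.264, 1.172, -1.266]
force: [1.2, 0.9, 0.1]
opening: 0.999
```

{"method": "step_arm", "body": {"motion": [{"jaw": 1,"dx": 0,"dy": -0.019,"dz": 0.05,"ax": 0,"ay": 0,"az": 0},{"jaw": 1,"dx": 0,"dy": -0.019,"dz": 0.05,"ax": 0,"ay": 0,"az": 0},{"jaw": 1,"dx": 0,"dy": -0.019,"dz": 0.05,"ax": 0,"ay": 0,"az": 0},{"jaw": 1,"dx": 0,"dy": -0.019,"dz": 0.05,"ax": 0,"ay": 0,"az": 0},{"jaw": 1,"dx": 0,"dy": -0.019,"dz": 0.05,"ax": 0,"ay": 0,"az": 0},{"jaw": 1,"dx": 0,"dy": -0.019,"dz": 0.05,"ax": 0,"ay": 0,"az": 0},{"jaw": 1,"dx": 0,"dy": -0.019,"dz": 0.05,"ax": 0,"ay": 0,"az": 0},{"jaw": 1,"dx": 0,"dy": -0.019,"dz": 0.048,"ax": 0,"ay": 0,"az": 0}]}}

```text
clock: 13.45
tcp_pos: [422.4, -292.4, 161.7]
ee_rot: [1.265, 1.171, -1.264]
force: [0.8, -0.3, 0.7]
opening: 0.999
```

{"method": "step_arm", "body": {"motion": [{"jaw": 1,"dx": 0,"dy": 0,"dz": 0,"ax": 0,"ay": 0,"az": 0},{"jaw": 1,"dx": 0,"dy": 0,"dz": 0,"ax": 0,"ay": 0,"az": 0},{"jaw": 1,"dx": 0,"dy": 0,"dz": 0,"ax": 0,"ay": 0,"az": 0},{"jaw": 1,"dx": 0,"dy": 0,"dz": 0,"ax": 0,"ay": 0,"az": 0},{"jaw": 1,"dx": 0,"dy": 0,"dz": 0,"ax": 0,"ay": 0,"az": 0},{"jaw": 1,"dx": 0,"dy": 0,"dz": 0,"ax": 0,"ay": 0,"az": 0},{"jaw": 1,"dx": 0,"dy": 0,"dz": 0,"ax": 0,"ay": 0,"az": 0},{"jaw": 1,"dx": 0,"dy": 0,"dz": 0,"ax": 0,"ay": 0,"az": 0}]}}

```text
clock: 14.25
tcp_pos: [423.3, -290.5, 161.3]
ee_rot: [1.264, 1.173, -1.264]
force: [-0.3, 0.3, -0.1]
opening: 1.004
```

Run:
```python
from h import *
c=shot("wrist","w7");save(c,"w7")
from bench import sensors
s=sensors.sense();print(s["clock"],s["tcp_pos"],s["opening"],s["qpos"].round(2))
```

```text
14.3 [ 423.30654367 -290.61435503  161.30244751] 1.0017006302289464 [-0.09  0.32  0.76  2.   -0.28  0.92  0.74]
```

View pics/w7.png

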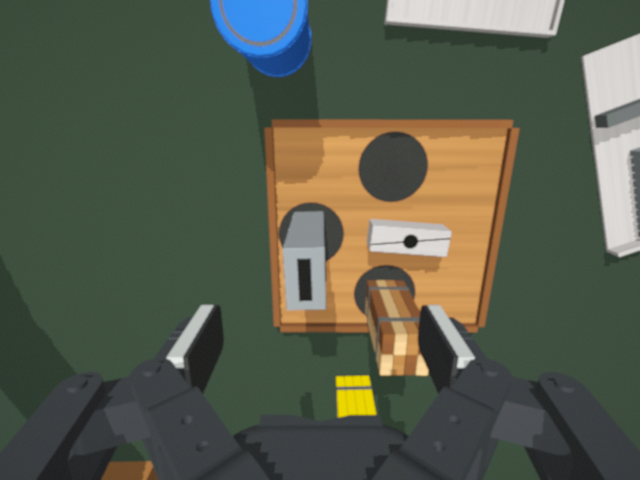

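Clear view: cast top centre at about (305,279), bundle top about (403,352), empty tin pad (393,166), key hole (410,241). All are where expected.

Run:
```python
from h import *
c=load("w7")
for n,p,z in[("cast",[(285,249),(325,249),(326,309),(286,309)],116),("bun",[(379,329),(421,328),(428,374),(383,375)],108),("tinpad",[(360,166),(427,166),(393,132),(393,201)],6),("frontpad L,R",[(279,235),(343,235)],6),("bunpad",[(355,294),(415,294)],6),("quoin",[(371,219),(452,231),(448,257),(368,249)],32),("hole",[(410,241)],32),("tray",[(265,121),(519,122),(485,333),(275,332)],14)]:
    P=ray(c,p,z)[:,:2];print(n,P.round(0).tolist(),"mean",P.mean(0).round(1))
```

```text
cast [[399.0, -290.0], [427.0, -292.0], [424.0, -341.0], [394.0, -338.0]] mean [ 411.1 -315.4]
bun [[465.0, -366.0], [498.0, -368.0], [505.0, -413.0], [467.0, -411.0]] mean [ 483.9 -389.5]
tinpad [[466.0, -250.0], [531.0, -254.0], [498.0, -220.0], [497.0, -287.0]] mean [ 497.9 -252.7]
frontpad L,R [[379.0, -314.0], [445.0, -319.0]] mean [ 412.3 -316.1]
bunpad [[455.0, -388.0], [521.0, -393.0]] mean [ 487.9 -390.1]
quoin [[471.0, -296.0], [548.0, -314.0], [545.0, -340.0], [468.0, -326.0]] mean [ 508.1 -319.2]
hole [[508.0, -321.0]] mean [ 508.2 -321.1]
tray [[380.0, -202.0], [611.0, -220.0], [597.0, -443.0], [363.0, -424.0]] mean [ 487.9 -322.1]
```

{"method": "step_arm", "body": {"motion": [{"jaw": 1,"dx": 0,"dy": -0.0105,"dz": 0.0255,"ax": 0,"ay": 0,"az": 0},{"jaw": 1,"dx": 0.02,"dy": 0,"dz": 0,"ax": 0,"ay": 0,"az": 0},{"jaw": 1,"dx": 0.02,"dy": 0,"dz": 0,"ax": 0,"ay": 0,"az": 0},{"jaw": 1,"dx": 0.02,"dy": 0,"dz": 0,"ax": 0,"ay": 0,"az": 0},{"jaw": 1,"dx": 0.02,"dy": 0,"dz": 0,"ax": 0,"ay": 0,"az": 0},{"jaw": 1,"dx": 0.02,"dy": 0,"dz": 0,"ax": 0,"ay": 0,"az": 0},{"jaw": 1,"dx": 0.013,"dy": 0,"dz": 0,"ax": 0,"ay": 0,"az": 0},{"jaw": 1,"dx": 0,"dy": 0,"dz": 0,"ax": 0,"ay": 0,"az": 0}]}}

```text
clock: 15.1
tcp_pos: [409.7, -314.8, 46.9]
ee_rot: [1.265, 1.175, -1.267]
force: [0.1, 1.1, -0.4]
opening: 0.999
```

{"method": "step_arm", "body": {"force": 50, "motion": [{"jaw": 0.7,"dx": 0,"dy": 0,"dz": 0,"ax": 0,"ay": 0,"az": 0},{"jaw": 0.5,"dx": 0,"dy": 0,"dz": 0,"ax": 0,"ay": 0,"az": 0},{"jaw": 0.4,"dx": 0,"dy": 0,"dz": 0,"ax": 0,"ay": 0,"az": 0},{"jaw": 0.3,"dx": 0,"dy": 0,"dz": 0,"ax": 0,"ay": 0,"az": 0},{"jaw": 0.1,"dx": 0,"dy": 0,"dz": 0,"ax": 0,"ay": 0,"az": 0},{"jaw": 0,"dx": 0,"dy": 0,"dz": 0,"ax": 0,"ay": 0,"az": 0},{"jaw": 0,"dx": 0,"dy": 0,"dz": 0,"ax": 0,"ay": 0,"az": 0},{"jaw": 0,"dx": 0,"dy": 0,"dz": 0,"ax": 0,"ay": 0,"az": 0}]}}

```text
clock: 15.9
tcp_pos: [411.1, -315.5, 49.1]
ee_rot: [1.265, 1.172, -1.264]
force: [-1.6, 0.4, 7.0]
opening: 0.342
```

{"method": "step_arm", "body": {"motion": [{"jaw": 0,"dx": -0.015,"dy": 0,"dz": 0,"ax": 0,"ay": 0,"az": 0},{"jaw": 0,"dx": -0.015,"dy": 0,"dz": 0,"ax": 0,"ay": 0,"az": 0},{"jaw": 0,"dx": -0.015,"dy": 0,"dz": 0,"ax": 0,"ay": 0,"az": 0},{"jaw": 0,"dx": -0.015,"dy": 0,"dz": 0,"ax": 0,"ay": 0,"az": 0},{"jaw": 0,"dx": 0,"dy": 0.0123,"dz": -0.0266,"ax": 0,"ay": 0,"az": 0},{"jaw": 0,"dx": 0,"dy": 0.0123,"dz": -0.0266,"ax": 0,"ay": 0,"az": 0},{"jaw": 0,"dx": 0,"dy": 0.0123,"dz": -0.0266,"ax": 0,"ay": 0,"az": 0},{"jaw": 0,"dx": 0,"dy": 0.0123,"dz": -0.0266,"ax": 0,"ay": 0,"az": 0}]}}

```text
clock: 16.7
tcp_pos: [468.6, -211.9, 109.4]
ee_rot: [1.266, 1.171, -1.264]
force: [0.5, -0.2, -4.7]
opening: 0.343
```

{"method": "step_arm", "body": {"motion": [{"jaw": 0,"dx": 0,"dy": 0.0123,"dz": -0.0266,"ax": 0,"ay": 0,"az": 0},{"jaw": 0,"dx": 0,"dy": 0.0123,"dz": -0.0266,"ax": 0,"ay": 0,"az": 0},{"jaw": 0,"dx": 0,"dy": 0.0123,"dz": -0.0266,"ax": 0,"ay": 0,"az": 0},{"jaw": 0,"dx": 0,"dy": 0.0123,"dz": -0.0266,"ax": 0,"ay": 0,"az": 0},{"jaw": 0,"dx": 0,"dy": 0.0123,"dz": -0.0266,"ax": 0,"ay": 0,"az": 0},{"jaw": 0,"dx": 0,"dy": 0.0123,"dz": -0.0266,"ax": 0,"ay": 0,"az": 0},{"jaw": 0,"dx": 0,"dy": 0.0123,"dz": -0.0266,"ax": 0,"ay": 0,"az": 0},{"jaw": 0,"dx": 0,"dy": 0.0123,"dz": -0.0266,"ax": 0,"ay": 0,"az": 0}]}}

```text
clock: 17.5
tcp_pos: [582.8, -7.0, 109.4]
ee_rot: [1.265, 1.172, -1.264]
force: [0.3, -0.9, -4.5]
opening: 0.344
```

{"method": "step_arm", "body": {"motion": [{"jaw": 0,"dx": 0,"dy": 0,"dz": 0,"ax": 0,"ay": 0,"az": 0},{"jaw": 0,"dx": 0,"dy": 0,"dz": 0,"ax": 0,"ay": 0,"az": 0},{"jaw": 0,"dx": 0.01,"dy": 0,"dz": 0,"ax": 0,"ay": 0,"az": 0},{"jaw": 0,"dx": 0.01,"dy": 0,"dz": 0,"ax": 0,"ay": 0,"az": 0},{"jaw": 0,"dx": 0.01,"dy": 0,"dz": 0,"ax": 0,"ay": 0,"az": 0},{"jaw": 0,"dx": 0.01,"dy": 0,"dz": 0,"ax": 0,"ay": 0,"az": 0},{"jaw": 0,"dx": 0,"dy": 0,"dz": 0,"ax": 0,"ay": 0,"az": 0},{"jaw": 0,"dx": 0,"dy": 0,"dz": 0,"ax": 0,"ay": 0,"az": 0}]}}

```text
clock: 18.3
tcp_pos: [581.9, -8.6, 67.9]
ee_rot: [1.265, 1.172, -1.266]
force: [-0.3, 0.5, -4.7]
opening: 0.342
```

{"method": "step_arm", "body": {"motion": [{"jaw": 0,"dx": 0.007,"dy": 0,"dz": 0,"ax": 0,"ay": 0,"az": 0},{"jaw": 0,"dx": 0.007,"dy": 0,"dz": 0,"ax": 0,"ay": 0,"az": 0},{"jaw": 0,"dx": 0.004,"dy": 0,"dz": 0,"ax": 0,"ay": 0,"az": 0},{"jaw": 0,"dx": 0.004,"dy": 0,"dz": 0,"ax": 0,"ay": 0,"az": 0},{"jaw": 0,"dx": 0,"dy": 0,"dz": 0,"ax": 0,"ay": 0,"az": 0},{"jaw": 0,"dx": 0,"dy": 0,"dz": 0,"ax": 0,"ay": 0,"az": 0},{"jaw": 0.4,"dx": 0,"dy": 0,"dz": 0,"ax": 0,"ay": 0,"az": 0},{"jaw": 0.5,"dx": 0,"dy": 0,"dz": 0,"ax": 0,"ay": 0,"az": 0}]}}

```text
clock: 19.1
tcp_pos: [582.9, -8.3, 46.9]
ee_rot: [1.266, 1.171, -1.264]
force: [0.2, -0.2, -0.1]
opening: 0.499
```

{"method": "step_arm", "body": {"motion": [{"jaw": 0.7,"dx": 0,"dy": 0,"dz": 0,"ax": 0,"ay": 0,"az": 0},{"jaw": 0.8,"dx": 0,"dy": 0,"dz": 0,"ax": 0,"ay": 0,"az": 0},{"jaw": 0.9,"dx": -0.005,"dy": 0,"dz": 0,"ax": 0,"ay": 0,"az": 0},{"jaw": 1,"dx": -0.02,"dy": 0,"dz": 0,"ax": 0,"ay": 0,"az": 0},{"jaw": 1,"dx": -0.03,"dy": 0,"dz": 0,"ax": 0,"ay": 0,"az": 0},{"jaw": 1,"dx": -0.03,"dy": 0,"dz": 0,"ax": 0,"ay": 0,"az": 0},{"jaw": 1,"dx": -0.03,"dy": 0,"dz": 0,"ax": 0,"ay": 0,"az": 0},{"jaw": 1,"dx": 0,"dy": 0,"dz": 0,"ax": 0,"ay": 0,"az": 0}]}}

```text
clock: 19.9
tcp_pos: [585.1, -8.7, 165.8]
ee_rot: [1.27, 1.167, -1.259]
force: [-0.1, -0.2, 0.3]
opening: 0.999
```

{"method": "step_arm", "body": {"motion": [{"jaw": 1,"dx": 0,"dy": -0.007,"dz": 0.0387,"ax": 0,"ay": 0,"az": 0},{"jaw": 1,"dx": 0,"dy": -0.007,"dz": 0.0387,"ax": 0,"ay": 0,"az": 0},{"jaw": 1,"dx": 0,"dy": -0.007,"dz": 0.0387,"ax": 0,"ay": 0,"az": 0},{"jaw": 1,"dx": 0,"dy": -0.007,"dz": 0.0387,"ax": 0,"ay": 0,"az": 0},{"jaw": 1,"dx": 0,"dy": -0.007,"dz": 0.0387,"ax": 0,"ay": 0,"az": 0},{"jaw": 1,"dx": 0,"dy": -0.007,"dz": 0.0387,"ax": 0,"ay": 0,"az": 0},{"jaw": 1,"dx": 0,"dy": -0.007,"dz": 0.0387,"ax": 0,"ay": 0,"az": 0},{"jaw": 1,"dx": 0,"dy": -0.007,"dz": 0.0387,"ax": 0,"ay": 0,"az": 0}]}}

```text
clock: 20.7
tcp_pos: [502.1, -313.9, 160.9]
ee_rot: [1.265, 1.173, -1.265]
force: [0.7, 0.5, 0.3]
opening: 1.002
```

{"method": "step_arm", "body": {"motion": [{"jaw": 1,"dx": 0,"dy": -0.007,"dz": 0.0387,"ax": 0,"ay": 0,"az": 0},{"jaw": 1,"dx": 0,"dy": -0.007,"dz": 0.0387,"ax": 0,"ay": 0,"az": 0},{"jaw": 1,"dx": 0,"dy": 0,"dz": 0,"ax": 0,"ay": 0,"az": 0},{"jaw": 1,"dx": 0,"dy": 0,"dz": 0,"ax": 0,"ay": 0,"az": 0},{"jaw": 1,"dx": 0,"dy": 0,"dz": 0,"ax": 0,"ay": 0,"az": 0},{"jaw": 1,"dx": 0,"dy": 0,"dz": 0,"ax": 0,"ay": 0,"az": 0},{"jaw": 1,"dx": 0,"dy": 0,"dz": 0,"ax": 0,"ay": 0,"az": 0},{"jaw": 1,"dx": 0,"dy": 0,"dz": 0,"ax": 0,"ay": 0,"az": 0}]}}

```text
clock: 21.5
tcp_pos: [483.5, -388.0, 161.3]
ee_rot: [1.264, 1.173, -1.264]
force: [0.7, 0.4, 0.1]
opening: 1.001
```

{"method": "step_arm", "body": {"motion": [{"jaw": 1,"dx": 0.02,"dy": 0.001,"dz": 0.0015,"ax": 0,"ay": 0,"az": 0},{"jaw": 1,"dx": 0.02,"dy": 0,"dz": 0,"ax": 0,"ay": 0,"az": 0},{"jaw": 1,"dx": 0.02,"dy": 0,"dz": 0,"ax": 0,"ay": 0,"az": 0},{"jaw": 1,"dx": 0.02,"dy": 0,"dz": 0,"ax": 0,"ay": 0,"az": 0},{"jaw": 1,"dx": 0.02,"dy": 0,"dz": 0,"ax": 0,"ay": 0,"az": 0},{"jaw": 1,"dx": 0.02,"dy": 0,"dz": 0,"ax": 0,"ay": 0,"az": 0},{"jaw": 1,"dx": 0.003,"dy": 0,"dz": 0,"ax": 0,"ay": 0,"az": 0},{"jaw": 1,"dx": 0,"dy": 0,"dz": 0,"ax": 0,"ay": 0,"az": 0}]}}

```text
clock: 22.3
tcp_pos: [483.8, -390.2, 38.1]
ee_rot: [1.265, 1.173, -1.265]
force: [-1.1, -0.2, 0.9]
opening: 1.0
```

{"method": "step_arm", "body": {"force": 40, "motion": [{"jaw": 0.75,"dx": 0,"dy": 0,"dz": 0,"ax": 0,"ay": 0,"az": 0},{"jaw": 0.6,"dx": 0,"dy": 0,"dz": 0,"ax": 0,"ay": 0,"az": 0},{"jaw": 0.5,"dx": 0,"dy": 0,"dz": 0,"ax": 0,"ay": 0,"az": 0},{"jaw": 0.4,"dx": 0,"dy": 0,"dz": 0,"ax": 0,"ay": 0,"az": 0},{"jaw": 0.2,"dx": 0,"dy": 0,"dz": 0,"ax": 0,"ay": 0,"az": 0},{"jaw": 0,"dx": 0,"dy": 0,"dz": 0,"ax": 0,"ay": 0,"az": 0},{"jaw": 0,"dx": 0,"dy": 0,"dz": 0,"ax": 0,"ay": 0,"az": 0},{"jaw": 0,"dx": 0,"dy": 0,"dz": 0,"ax": 0,"ay": 0,"az": 0}]}}

```text
clock: 23.1
tcp_pos: [484.7, -390.8, 39.3]
ee_rot: [1.265, 1.171, -1.264]
force: [0.6, -0.0, 6.4]
opening: 0.461
```

{"method": "step_arm", "body": {"motion": [{"jaw": 0,"dx": -0.015,"dy": 0,"dz": 0,"ax": 0,"ay": 0,"az": 0},{"jaw": 0,"dx": -0.015,"dy": 0,"dz": 0,"ax": 0,"ay": 0,"az": 0},{"jaw": 0,"dx": -0.015,"dy": 0,"dz": 0,"ax": 0,"ay": 0,"az": 0},{"jaw": 0,"dx": -0.015,"dy": 0,"dz": 0,"ax": 0,"ay": 0,"az": 0},{"jaw": 0,"dx": 0,"dy": 0.0053,"dz": -0.0257,"ax": 0,"ay": 0,"az": 0},{"jaw": 0,"dx": 0,"dy": 0.0053,"dz": -0.0257,"ax": 0,"ay": 0,"az": 0},{"jaw": 0,"dx": 0,"dy": 0.0053,"dz": -0.0257,"ax": 0,"ay": 0,"az": 0},{"jaw": 0,"dx": 0,"dy": 0.0053,"dz": -0.0257,"ax": 0,"ay": 0,"az": 0}]}}

```text
clock: 23.9
tcp_pos: [513.3, -288.6, 99.4]
ee_rot: [1.266, 1.171, -1.264]
force: [0.2, 0.6, -2.0]
opening: 0.465
```

{"method": "step_arm", "body": {"motion": [{"jaw": 0,"dx": 0,"dy": 0.0053,"dz": -0.0257,"ax": 0,"ay": 0,"az": 0},{"jaw": 0,"dx": 0,"dy": 0.0053,"dz": -0.0257,"ax": 0,"ay": 0,"az": 0},{"jaw": 0,"dx": 0,"dy": 0.0053,"dz": -0.0257,"ax": 0,"ay": 0,"az": 0},{"jaw": 0,"dx": 0,"dy": 0.0053,"dz": -0.0257,"ax": 0,"ay": 0,"az": 0},{"jaw": 0,"dx": 0,"dy": 0.0053,"dz": -0.0257,"ax": 0,"ay": 0,"az": 0},{"jaw": 0,"dx": 0,"dy": 0.0053,"dz": -0.0257,"ax": 0,"ay": 0,"az": 0},{"jaw": 0,"dx": 0,"dy": 0.0053,"dz": -0.0257,"ax": 0,"ay": 0,"az": 0},{"jaw": 0,"dx": 0,"dy": 0.0053,"dz": -0.0257,"ax": 0,"ay": 0,"az": 0}]}}

```text
clock: 24.7
tcp_pos: [571.2, -86.7, 99.4]
ee_rot: [1.266, 1.172, -1.264]
force: [0.4, 0.0, -2.3]
opening: 0.459
```

{"method": "step_arm", "body": {"motion": [{"jaw": 0,"dx": 0,"dy": 0,"dz": 0,"ax": 0,"ay": 0,"az": 0},{"jaw": 0,"dx": 0,"dy": 0,"dz": 0,"ax": 0,"ay": 0,"az": 0},{"jaw": 0,"dx": 0.01,"dy": 0,"dz": 0,"ax": 0,"ay": 0,"az": 0},{"jaw": 0,"dx": 0.01,"dy": 0,"dz": 0,"ax": 0,"ay": 0,"az": 0},{"jaw": 0,"dx": 0.01,"dy": 0,"dz": 0,"ax": 0,"ay": 0,"az": 0},{"jaw": 0,"dx": 0.01,"dy": 0,"dz": 0,"ax": 0,"ay": 0,"az": 0},{"jaw": 0,"dx": 0,"dy": 0,"dz": 0,"ax": 0,"ay": 0,"az": 0},{"jaw": 0,"dx": 0,"dy": 0,"dz": 0,"ax": 0,"ay": 0,"az": 0}]}}

```text
clock: 25.5
tcp_pos: [570.5, -88.1, 57.9]
ee_rot: [1.265, 1.172, -1.266]
force: [-0.1, 0.6, -1.2]
opening: 0.46
```

{"method": "step_arm", "body": {"motion": [{"jaw": 0,"dx": 0.007,"dy": 0,"dz": 0,"ax": 0,"ay": 0,"az": 0},{"jaw": 0,"dx": 0.007,"dy": 0,"dz": 0,"ax": 0,"ay": 0,"az": 0},{"jaw": 0,"dx": 0.004,"dy": 0,"dz": 0,"ax": 0,"ay": 0,"az": 0},{"jaw": 0,"dx": 0.004,"dy": 0,"dz": 0,"ax": 0,"ay": 0,"az": 0},{"jaw": 0,"dx": 0,"dy": 0,"dz": 0,"ax": 0,"ay": 0,"az": 0},{"jaw": 0,"dx": 0,"dy": 0,"dz": 0,"ax": 0,"ay": 0,"az": 0},{"jaw": 0.5,"dx": 0,"dy": 0,"dz": 0,"ax": 0,"ay": 0,"az": 0},{"jaw": 0.6,"dx": 0,"dy": 0,"dz": 0,"ax": 0,"ay": 0,"az": 0}]}}

```text
clock: 26.3
tcp_pos: [570.9, -87.8, 36.5]
ee_rot: [1.265, 1.172, -1.265]
force: [0.0, -0.7, 0.5]
opening: 0.597
```

{"method": "step_arm", "body": {"motion": [{"jaw": 0.7,"dx": 0,"dy": 0,"dz": 0,"ax": 0,"ay": 0,"az": 0},{"jaw": 0.8,"dx": 0,"dy": 0,"dz": 0,"ax": 0,"ay": 0,"az": 0},{"jaw": 0.9,"dx": -0.005,"dy": 0,"dz": 0,"ax": 0,"ay": 0,"az": 0},{"jaw": 1,"dx": -0.02,"dy": 0,"dz": 0,"ax": 0,"ay": 0,"az": 0},{"jaw": 1,"dx": -0.03,"dy": 0,"dz": 0,"ax": 0,"ay": 0,"az": 0},{"jaw": 1,"dx": -0.03,"dy": 0,"dz": 0,"ax": 0,"ay": 0,"az": 0},{"jaw": 1,"dx": -0.03,"dy": 0,"dz": 0,"ax": 0,"ay": 0,"az": 0},{"jaw": 1,"dx": 0,"dy": 0,"dz": 0,"ax": 0,"ay": 0,"az": 0}]}}

```text
clock: 27.1
tcp_pos: [573.5, -88.5, 155.7]
ee_rot: [1.269, 1.167, -1.259]
force: [0.4, -0.4, 0.3]
opening: 0.997
```

{"method": "step_arm", "body": {"motion": [{"jaw": 1,"dx": 0,"dy": -0.0057,"dz": 0.0295,"ax": 0,"ay": 0,"az": 0},{"jaw": 1,"dx": 0,"dy": -0.0057,"dz": 0.0295,"ax": 0,"ay": 0,"az": 0},{"jaw": 1,"dx": 0,"dy": -0.0057,"dz": 0.0295,"ax": 0,"ay": 0,"az": 0},{"jaw": 1,"dx": 0,"dy": -0.0057,"dz": 0.0295,"ax": 0,"ay": 0,"az": 0},{"jaw": 1,"dx": 0,"dy": -0.0057,"dz": 0.0295,"ax": 0,"ay": 0,"az": 0},{"jaw": 1,"dx": 0,"dy": -0.0057,"dz": 0.0295,"ax": 0,"ay": 0,"az": 0},{"jaw": 1,"dx": 0,"dy": -0.0057,"dz": 0.0295,"ax": 0,"ay": 0,"az": 0},{"jaw": 1,"dx": 0,"dy": -0.0057,"dz": 0.0295,"ax": 0,"ay": 0,"az": 0}]}}

```text
clock: 27.9
tcp_pos: [506.6, -320.4, 150.8]
ee_rot: [1.265, 1.173, -1.265]
force: [-0.6, 0.8, 0.1]
opening: 1.001
```

{"method": "step_arm", "body": {"motion": [{"jaw": 1,"dx": 0,"dy": 0,"dz": 0,"ax": -8,"ay": 0,"az": 0},{"jaw": 1,"dx": 0,"dy": 0,"dz": 0,"ax": -8,"ay": 0,"az": 0},{"jaw": 1,"dx": 0,"dy": 0,"dz": 0,"ax": -8,"ay": 0,"az": 0},{"jaw": 1,"dx": 0,"dy": 0,"dz": 0,"ax": -8,"ay": 0,"az": 0},{"jaw": 1,"dx": 0,"dy": 0,"dz": 0,"ax": -8,"ay": 0,"az": 0},{"jaw": 1,"dx": 0,"dy": 0,"dz": 0,"ax": -8,"ay": 0,"az": 0},{"jaw": 1,"dx": 0,"dy": 0,"dz": 0,"ax": -8,"ay": 0,"az": 0},{"jaw": 1,"dx": 0,"dy": 0,"dz": 0,"ax": -8,"ay": 0,"az": 0}]}}

```text
clock: 28.7
tcp_pos: [506.9, -319.4, 150.8]
ee_rot: [0.411, 1.532, -0.411]
force: [-1.0, -0.6, -0.9]
opening: 0.998
```

{"method": "step_arm", "body": {"motion": [{"jaw": 1,"dx": 0,"dy": 0,"dz": 0,"ax": -8,"ay": 0,"az": 0},{"jaw": 1,"dx": 0,"dy": 0,"dz": 0,"ax": -8,"ay": 0,"az": 0},{"jaw": 1,"dx": 0,"dy": 0,"dz": 0,"ax": -7,"ay": 0,"az": 0},{"jaw": 1,"dx": 0,"dy": 0,"dz": 0,"ax": 0,"ay": 0,"az": 0},{"jaw": 1,"dx": 0,"dy": 0,"dz": 0,"ax": 0,"ay": 0,"az": 0},{"jaw": 1,"dx": 0,"dy": 0,"dz": 0,"ax": 0,"ay": 0,"az": 0},{"jaw": 1,"dx": 0,"dy": 0,"dz": 0,"ax": 0,"ay": 0,"az": 0},{"jaw": 1,"dx": 0,"dy": 0,"dz": 0,"ax": 0,"ay": 0,"az": 0}]}}

```text
clock: 29.5
tcp_pos: [507.4, -319.5, 151.2]
ee_rot: [0.101, 1.569, -0.101]
force: [-0.1, -0.0, -0.0]
opening: 0.996
```

Run:
```python
from h import *
c=shot("wrist","w8");save(c,"w8")
from bench import sensors
s=sensors.sense();M=R.from_rotvec(s["ee_rot"]).as_matrix();print(s["clock"],s["tcp_pos"],s["qpos"].round(2),M.round(3))
# quoin top: bright low-saturation blob inside tray window
f=c["frame"];hsv=cv2.cvtColor(f,cv2.COLOR_RGB2HSV);m=(hsv[...,1]<60)&(hsv[...,2]>130)
p=proj(c,[508.5,-320.5,32])[0];print("expected px",p.round())
o=np.zeros_like(m);u,v=p.astype(int);o[max(v-110,0):v+110,max(u-110,0):u+110]=m[max(v-110,0):v+110,max(u-110,0):u+110]
print("rect z32",rect(c,o,32))
```

```text
29.55 [ 507.39664782 -319.48506513  151.24962245] [ 0.2   0.44  0.39  1.79 -0.2   0.95  2.12] [[-0.     0.128  0.992]
 [-0.     0.992 -0.128]
 [-1.    -0.    -0.   ]]
expected px [319. 221.]
rect z32 [ 506.8 -321.1   26.4   78.5   81.1]
```

View pics/w8.png

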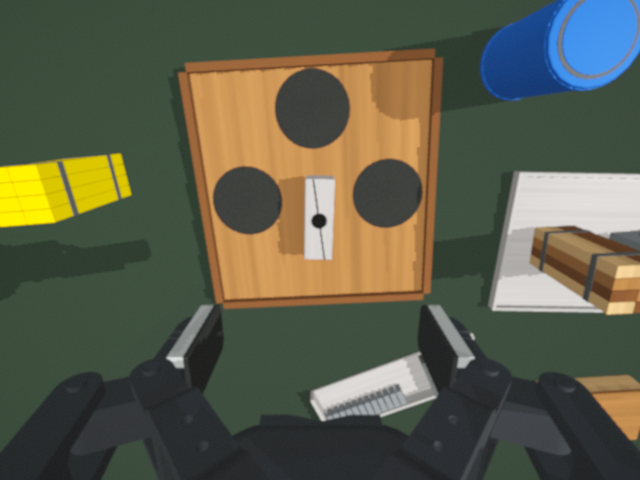

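Quoin measured at (506.8, −321.1), 26×78 mm, on the tray floor and not moved. The pads are empty, and the bundle and cast stand on the galley. Descend to it.

{"method": "step_arm", "body": {"motion": [{"jaw": 1,"dx": 0.025,"dy": -0.0015,"dz": -0.0005,"ax": 1,"ay": 0,"az": 0},{"jaw": 1,"dx": 0.025,"dy": 0,"dz": 0,"ax": 0,"ay": 0,"az": 0},{"jaw": 1,"dx": 0.025,"dy": 0,"dz": 0,"ax": 0,"ay": 0,"az": 0},{"jaw": 1,"dx": 0.025,"dy": 0,"dz": 0,"ax": 0,"ay": 0,"az": 0},{"jaw": 1,"dx": 0.025,"dy": 0,"dz": 0,"ax": 0,"ay": 0,"az": 0},{"jaw": 1,"dx": 0.02,"dy": 0,"dz": 0,"ax": 0,"ay": 0,"az": 0},{"jaw": 1,"dx": 0.02,"dy": 0,"dz": 0,"ax": 0,"ay": 0,"az": 0},{"jaw": 1,"dx": 0.012,"dy": 0,"dz": 0,"ax": 0,"ay": 0,"az": 0}]}}

```text
clock: 30.35
tcp_pos: [506.0, -320.5, -27.3]
ee_rot: [0.115, 1.57, -0.114]
force: [0.1, -0.5, 0.4]
opening: 1.0
```

{"method": "step_arm", "body": {"force": 50, "motion": [{"jaw": 0.8,"dx": 0,"dy": 0,"dz": 0,"ax": 0,"ay": 0,"az": 0},{"jaw": 0.6,"dx": 0,"dy": 0,"dz": 0,"ax": 0,"ay": 0,"az": 0},{"jaw": 0.5,"dx": 0,"dy": 0,"dz": 0,"ax": 0,"ay": 0,"az": 0},{"jaw": 0.4,"dx": 0,"dy": 0,"dz": 0,"ax": 0,"ay": 0,"az": 0},{"jaw": 0.3,"dx": 0,"dy": 0,"dz": 0,"ax": 0,"ay": 0,"az": 0},{"jaw": 0.1,"dx": 0,"dy": 0,"dz": 0,"ax": 0,"ay": 0,"az": 0},{"jaw": 0,"dx": 0,"dy": 0,"dz": 0,"ax": 0,"ay": 0,"az": 0},{"jaw": 0,"dx": 0,"dy": 0,"dz": 0,"ax": 0,"ay": 0,"az": 0}]}}

```text
clock: 31.15
tcp_pos: [507.3, -321.3, -24.6]
ee_rot: [0.114, 1.566, -0.115]
force: [-1.0, 0.4, 6.2]
opening: 0.289
```

{"method": "step_arm", "body": {"motion": [{"jaw": 0,"dx": -0.01,"dy": 0,"dz": 0,"ax": 0,"ay": 0,"az": 0},{"jaw": 0,"dx": -0.015,"dy": 0,"dz": 0,"ax": 0,"ay": 0,"az": 0},{"jaw": 0,"dx": -0.02,"dy": 0,"dz": 0,"ax": 0,"ay": 0,"az": 0},{"jaw": 0,"dx": -0.02,"dy": 0,"dz": 0,"ax": 0,"ay": 0,"az": 0},{"jaw": 0,"dx": -0.02,"dy": 0,"dz": 0,"ax": 0,"ay": 0,"az": 0},{"jaw": 0,"dx": -0.02,"dy": 0,"dz": 0,"ax": 0,"ay": 0,"az": 0},{"jaw": 0,"dx": -0.02,"dy": 0,"dz": 0,"ax": 0,"ay": 0,"az": 0},{"jaw": 0,"dx": -0.015,"dy": 0,"dz": 0,"ax": 0,"ay": 0,"az": 0}]}}

```text
clock: 31.95
tcp_pos: [506.9, -321.3, 116.5]
ee_rot: [0.114, 1.566, -0.115]
force: [1.2, -0.1, -2.4]
opening: 0.29
```

{"method": "step_arm", "body": {"motion": [{"jaw": 0,"dx": 0,"dy": 0.02,"dz": -0.0057,"ax": 0,"ay": 0,"az": 0},{"jaw": 0,"dx": 0,"dy": 0.038,"dz": -0.0072,"ax": 0,"ay": 0,"az": 0},{"jaw": 0,"dx": 0,"dy": 0.038,"dz": -0.0072,"ax": 0,"ay": 0,"az": 0},{"jaw": 0,"dx": 0,"dy": 0.038,"dz": -0.0072,"ax": 0,"ay": 0,"az": 0},{"jaw": 0,"dx": 0,"dy": 0.038,"dz": -0.0072,"ax": 0,"ay": 0,"az": 0},{"jaw": 0,"dx": 0,"dy": 0.038,"dz": -0.0072,"ax": 0,"ay": 0,"az": 0},{"jaw": 0,"dx": 0,"dy": 0.038,"dz": -0.0072,"ax": 0,"ay": 0,"az": 0},{"jaw": 0,"dx": 0,"dy": 0.038,"dz": -0.0072,"ax": 0,"ay": 0,"az": 0}]}}

```text
clock: 32.75
tcp_pos: [492.3, -28.5, 114.9]
ee_rot: [0.115, 1.567, -0.114]
force: [1.6, 0.0, -2.8]
opening: 0.291
```

{"method": "step_arm", "body": {"motion": [{"jaw": 0,"dx": 0,"dy": 0.038,"dz": -0.0072,"ax": 0,"ay": 0,"az": 0},{"jaw": 0,"dx": 0,"dy": 0.038,"dz": -0.0072,"ax": 0,"ay": 0,"az": 0},{"jaw": 0,"dx": 0,"dy": 0.038,"dz": -0.0072,"ax": 0,"ay": 0,"az": 0},{"jaw": 0,"dx": 0,"dy": 0.038,"dz": -0.0072,"ax": 0,"ay": 0,"az": 0},{"jaw": 0,"dx": 0,"dy": 0.038,"dz": -0.0072,"ax": 0,"ay": 0,"az": 0},{"jaw": 0,"dx": 0,"dy": 0.038,"dz": -0.0072,"ax": 0,"ay": 0,"az": 0},{"jaw": 0,"dx": 0,"dy": 0.038,"dz": -0.0072,"ax": 0,"ay": 0,"az": 0},{"jaw": 0,"dx": 0,"dy": 0.038,"dz": -0.0072,"ax": 0,"ay": 0,"az": 0}]}}

```text
clock: 33.55
tcp_pos: [479.5, 280.6, 114.9]
ee_rot: [0.115, 1.567, -0.115]
force: [-0.4, 0.4, -2.7]
opening: 0.291
```

{"method": "step_arm", "body": {"motion": [{"jaw": 0,"dx": 0,"dy": 0,"dz": 0,"ax": 8,"ay": 0,"az": 0},{"jaw": 0,"dx": 0,"dy": 0,"dz": 0,"ax": 8,"ay": 0,"az": 0},{"jaw": 0,"dx": 0,"dy": 0,"dz": 0,"ax": 8,"ay": 0,"az": 0},{"jaw": 0,"dx": 0,"dy": 0,"dz": 0,"ax": 8,"ay": 0,"az": 0},{"jaw": 0,"dx": 0,"dy": 0,"dz": 0,"ax": 8,"ay": 0,"az": 0},{"jaw": 0,"dx": 0,"dy": 0,"dz": 0,"ax": 8,"ay": 0,"az": 0},{"jaw": 0,"dx": 0,"dy": 0,"dz": 0,"ax": 8,"ay": 0,"az": 0},{"jaw": 0,"dx": 0,"dy": 0,"dz": 0,"ax": 8,"ay": 0,"az": 0}]}}

```text
clock: 34.35
tcp_pos: [479.6, 279.1, 114.8]
ee_rot: [0.984, 1.337, -0.984]
force: [0.3, -0.6, -2.6]
opening: 0.288
```

{"method": "step_arm", "body": {"motion": [{"jaw": 0,"dx": 0,"dy": 0,"dz": 0,"ax": 7,"ay": 0,"az": 0},{"jaw": 0,"dx": 0,"dy": 0,"dz": 0,"ax": 0,"ay": 0,"az": 0},{"jaw": 0,"dx": 0,"dy": 0,"dz": 0,"ax": 0,"ay": 0,"az": 0},{"jaw": 0,"dx": 0,"dy": 0,"dz": 0,"ax": 0,"ay": 0,"az": 0},{"jaw": 0,"dx": 0,"dy": 0,"dz": 0,"ax": 0,"ay": 0,"az": 0},{"jaw": 0,"dx": 0,"dy": 0,"dz": 0,"ax": 0,"ay": 0,"az": 0},{"jaw": 0,"dx": 0,"dy": 0,"dz": 0,"ax": 0,"ay": 0,"az": 0},{"jaw": 0,"dx": 0,"dy": 0,"dz": 0,"ax": 0,"ay": 0,"az": 0}]}}

```text
clock: 35.15
tcp_pos: [479.8, 279.2, 114.3]
ee_rot: [1.071, 1.291, -1.071]
force: [-0.3, 0.3, -3.3]
opening: 0.296
```

Run:
```python
from h import *
c=shot("wrist","w9");save(c,"w9",(110,0,510,400),1.5)
from bench import sensors
s=sensors.sense();M=R.from_rotvec(s["ee_rot"]).as_matrix();print(s["clock"],s["tcp_pos"],s["opening"],s["qpos"].round(2),M.round(3))
```

```text
35.2 [479.84424463 279.16486939 114.30693938] 0.2892436188819342 [-0.98  0.43  0.5   1.93 -0.27  0.85 -0.16] [[-0.     0.983  0.185]
 [-0.     0.185 -0.983]
 [-1.    -0.    -0.   ]]
```

View pics/w9.png

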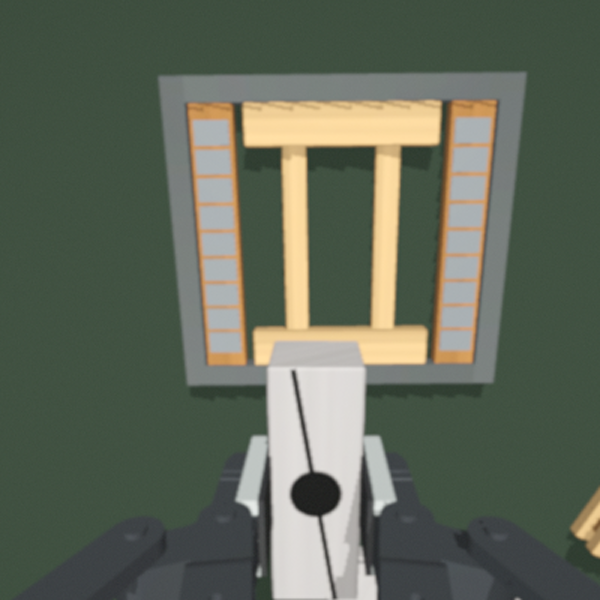

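The wrist view shows the quoin gripped level and the forme ahead. Channel: strip inner edges at (307,147)–(309,328) and (376,147)–(372,328), end pieces at rows 147 and 327.

Run:
```python
from h import *
c=load("w9");q=lambda *p:np.array([[110+u/1.5,v/1.5] for u,v in p])
F=ray(c,q((158,76),(526,72),(493,382),(188,385)),12)[:,:2]
C=ray(c,q((308,147),(376,147),(372,328),(309,328)),5)[:,:2]
E=ray(c,q((342,147),(341,327)),10)[:,:2]
print("frame",F.round(0).tolist(),F.mean(0).round(1));print("chan",C.round(1).tolist(),C.mean(0).round(1),"ends",E.round(1).tolist(),E.mean(0).round(1))
yv=(F[0]+F[1]-F[2]-F[3])/2;xv=(F[1]+F[2]-F[0]-F[3])/2;print("size",np.linalg.norm(xv),np.linalg.norm(yv),"yaw y-90",np.degrees(np.arctan2(yv[1],yv[0]))-90,"yaw x",np.degrees(np.arctan2(xv[1],xv[0])))
cv=C[0]+C[1]-C[2]-C[3];print("chan yaw",np.degrees(np.arctan2(cv[1],cv[0]))-90)
# held quoin: bottom at TCP z +30.5 (z=6 when TCP -24.6), top +56.6
z=114.5+56.6;print("quoin hole",ray(c,q((316,493)),z).round(1),"far edge",ray(c,q((270,366),(363,366)),z).round(1).tolist())
```

```text
frame [[379.0, 396.0], [557.0, 432.0], [589.0, 271.0], [411.0, 236.0]] [484.1 333.8]
chan [[457.5, 378.6], [492.7, 385.3], [512.3, 288.7], [475.9, 281.8]] [484.6 333.6] ends [[474.9, 381.6], [493.8, 287.2]] [484.3 334.4]
size 181.53248082463105 163.6467688841319 yaw y-90 11.337481573596321 yaw x 11.27363450144048
chan yaw 11.1337621238915
quoin hole [[480.3 278.8 171.1]] far edge [[461.6, 313.9, 171.1], [485.2, 318.4, 171.1]]
```

{"method": "step_arm", "body": {"motion": [{"jaw": 0,"dx": 0,"dy": 0.0036,"dz": -0.0133,"ax": -0.5,"ay": 0,"az": 0},{"jaw": 0,"dx": 0,"dy": 0.0036,"dz": -0.0133,"ax": 0,"ay": 0,"az": 0},{"jaw": 0,"dx": 0,"dy": 0.0036,"dz": -0.0133,"ax": 0,"ay": 0,"az": 0},{"jaw": 0,"dx": 0,"dy": 0.0036,"dz": -0.0133,"ax": 0,"ay": 0,"az": 0},{"jaw": 0,"dx": 0.02,"dy": 0,"dz": 0,"ax": 0,"ay": 0,"az": 0},{"jaw": 0,"dx": 0.03,"dy": 0,"dz": 0,"ax": 0,"ay": 0,"az": 0},{"jaw": 0,"dx": 0.02,"dy": 0,"dz": 0,"ax": 0,"ay": 0,"az": 0},{"jaw": 0,"dx": 0.01,"dy": 0,"dz": 0,"ax": 0,"ay": 0,"az": 0}]}}

```text
clock: 36.0
tcp_pos: [482.4, 334.6, 32.1]
ee_rot: [1.061, 1.296, -1.066]
force: [0.2, 0.3, -2.8]
opening: 0.291
```

{"method": "step_arm", "body": {"motion": [{"jaw": 0,"dx": 0.015,"dy": 0,"dz": 0,"ax": 0,"ay": 0,"az": 0},{"jaw": 0,"dx": 0.015,"dy": 0,"dz": 0,"ax": 0,"ay": 0,"az": 0},{"jaw": 0,"dx": 0,"dy": 0,"dz": 0,"ax": 0,"ay": 0,"az": 0},{"jaw": 0,"dx": 0,"dy": 0,"dz": 0,"ax": 0,"ay": 0,"az": 0},{"jaw": 0,"dx": 0,"dy": 0,"dz": 0,"ax": 0,"ay": 0,"az": 0},{"jaw": 0,"dx": 0,"dy": 0,"dz": 0,"ax": 0,"ay": 0,"az": 0},{"jaw": 0,"dx": 0,"dy": 0,"dz": 0,"ax": 0,"ay": 0,"az": 0},{"jaw": 0,"dx": 0,"dy": 0,"dz": 0,"ax": 0,"ay": 0,"az": 0}]}}

```text
clock: 36.8
tcp_pos: [484.0, 334.4, 4.7]
ee_rot: [1.065, 1.295, -1.064]
force: [0.2, -0.5, -2.4]
opening: 0.29
```

{"method": "step_arm", "body": {"motion": [{"jaw": 0,"dx": 0.01,"dy": 0,"dz": 0,"ax": 0,"ay": 0,"az": 0},{"jaw": 0,"dx": 0.01,"dy": 0,"dz": 0,"ax": 0,"ay": 0,"az": 0},{"jaw": 0,"dx": 0.005,"dy": 0,"dz": 0,"ax": 0,"ay": 0,"az": 0},{"jaw": 0,"dx": 0.005,"dy": 0,"dz": 0,"ax": 0,"ay": 0,"az": 0},{"jaw": 0,"dx": 0.003,"dy": 0,"dz": 0,"ax": 0,"ay": 0,"az": 0},{"jaw": 0,"dx": 0.002,"dy": 0,"dz": 0,"ax": 0,"ay": 0,"az": 0},{"jaw": 0,"dx": 0,"dy": 0,"dz": 0,"ax": 0,"ay": 0,"az": 0},{"jaw": 0,"dx": 0,"dy": 0,"dz": 0,"ax": 0,"ay": 0,"az": 0}]}}

```text
clock: 37.6
tcp_pos: [484.1, 334.3, -30.5]
ee_rot: [1.065, 1.295, -1.064]
force: [0.8, -0.7, -2.5]
opening: 0.29
```

{"method": "step_arm", "body": {"motion": [{"jaw": 0,"dx": 0.001,"dy": 0,"dz": 0,"ax": 0,"ay": 0,"az": 0},{"jaw": 0,"dx": 0.001,"dy": 0,"dz": 0,"ax": 0,"ay": 0,"az": 0},{"jaw": 0,"dx": 0,"dy": 0,"dz": 0,"ax": 0,"ay": 0,"az": 0},{"jaw": 0,"dx": 0,"dy": 0,"dz": 0,"ax": 0,"ay": 0,"az": 0},{"jaw": 0.35,"dx": 0,"dy": 0,"dz": 0,"ax": 0,"ay": 0,"az": 0},{"jaw": 0.45,"dx": 0,"dy": 0,"dz": 0,"ax": 0,"ay": 0,"az": 0},{"jaw": 0.55,"dx": 0,"dy": 0,"dz": 0,"ax": 0,"ay": 0,"az": 0},{"jaw": 0.6,"dx": 0,"dy": 0,"dz": 0,"ax": 0,"ay": 0,"az": 0}]}}

```text
clock: 38.4
tcp_pos: [483.8, 334.3, -32.8]
ee_rot: [1.065, 1.295, -1.065]
force: [-0.3, -0.2, -0.8]
opening: 0.596
```

{"method": "step_arm", "body": {"motion": [{"jaw": 0.6,"dx": 0,"dy": 0,"dz": 0,"ax": 0,"ay": 0,"az": 0},{"jaw": 0.6,"dx": -0.01,"dy": 0,"dz": 0,"ax": 0,"ay": 0,"az": 0},{"jaw": 0.6,"dx": -0.02,"dy": 0,"dz": 0,"ax": 0,"ay": 0,"az": 0},{"jaw": 0.6,"dx": -0.03,"dy": 0,"dz": 0,"ax": 0,"ay": 0,"az": 0},{"jaw": 1,"dx": -0.03,"dy": 0,"dz": 0,"ax": 0,"ay": 0,"az": 0},{"jaw": 1,"dx": -0.03,"dy": 0,"dz": 0,"ax": 0,"ay": 0,"az": 0},{"jaw": 1,"dx": -0.03,"dy": 0,"dz": 0,"ax": 0,"ay": 0,"az": 0},{"jaw": 1,"dx": -0.03,"dy": 0,"dz": 0,"ax": 0,"ay": 0,"az": 0}]}}

```text
clock: 39.2
tcp_pos: [483.7, 334.0, 149.3]
ee_rot: [1.065, 1.295, -1.064]
force: [-0.0, 0.7, -0.5]
opening: 0.998
```

Run:
```python
from h import *
c=shot("wrist","w10")
b=shot("top","t10")
x=cv2.resize(c["frame"][100:400,160:480],(480,450));y=cv2.resize(b["frame"][205:300,250:370],(310,245))
y=np.vstack([y,np.zeros((205,310,3),np.uint8)]);cv2.imwrite("pics/m10.png",np.hstack([x,y])[:,:,::-1])
from bench import sensors
s=sensors.sense();print(s["clock"],s["tcp_pos"],s["opening"],s["force"])
```

```text
39.3 [486.44077214 335.73520994 152.30733948] 0.9991659368534596 [0.38384261 0.60606443 0.22436914]
```

View pics/m10.png

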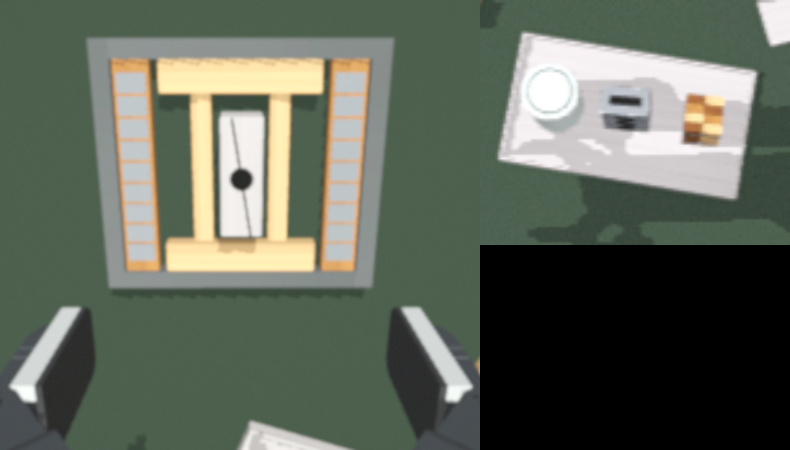

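The quoin lies in the channel between both strips and clear of the end pieces (hole at crop (241,180)). All three tall things stand on the galley. Compute its offset, and meanwhile set the tool back to the tray's yaw, over the bundle.

{"method": "step_arm", "body": {"motion": [{"jaw": 1,"dx": 0,"dy": 0,"dz": 0,"ax": 7.7,"ay": 0,"az": 0},{"jaw": 1,"dx": 0,"dy": 0,"dz": 0,"ax": 7.7,"ay": 0,"az": 0},{"jaw": 1,"dx": 0,"dy": 0.0085,"dz": 0.0296,"ax": 0,"ay": 0,"az": 0},{"jaw": 1,"dx": 0,"dy": 0.0085,"dz": 0.0296,"ax": 0,"ay": 0,"az": 0},{"jaw": 1,"dx": 0,"dy": 0.0085,"dz": 0.0296,"ax": 0,"ay": 0,"az": 0},{"jaw": 1,"dx": 0,"dy": 0.0085,"dz": 0.0296,"ax": 0,"ay": 0,"az": 0},{"jaw": 1,"dx": 0,"dy": 0.0085,"dz": 0.0296,"ax": 0,"ay": 0,"az": 0},{"jaw": 1,"dx": 0,"dy": 0.0085,"dz": 0.0296,"ax": 0,"ay": 0,"az": 0}]}}

```text
clock: 40.1
tcp_pos: [521.2, 151.9, 147.1]
ee_rot: [1.263, 1.173, -1.264]
force: [0.1, 0.2, 0.1]
opening: 0.999
```

{"method": "step_arm", "body": {"motion": [{"jaw": 1,"dx": 0,"dy": 0.0085,"dz": 0.0296,"ax": 0,"ay": 0,"az": 0},{"jaw": 1,"dx": 0,"dy": 0.0085,"dz": 0.0296,"ax": 0,"ay": 0,"az": 0},{"jaw": 1,"dx": 0,"dy": 0.0085,"dz": 0.0296,"ax": 0,"ay": 0,"az": 0},{"jaw": 1,"dx": 0,"dy": 0.0085,"dz": 0.0296,"ax": 0,"ay": 0,"az": 0},{"jaw": 1,"dx": 0,"dy": 0.0085,"dz": 0.0296,"ax": 0,"ay": 0,"az": 0},{"jaw": 1,"dx": 0,"dy": 0.0085,"dz": 0.0296,"ax": 0,"ay": 0,"az": 0},{"jaw": 1,"dx": 0,"dy": 0.0085,"dz": 0.0296,"ax": 0,"ay": 0,"az": 0},{"jaw": 1,"dx": 0,"dy": 0.0085,"dz": 0.0296,"ax": 0,"ay": 0,"az": 0}]}}

```text
clock: 40.9
tcp_pos: [571.5, -89.0, 147.1]
ee_rot: [1.264, 1.174, -1.264]
force: [-0.3, 0.6, 0.1]
opening: 0.999
```

{"method": "step_arm", "body": {"motion": [{"jaw": 1,"dx": 0,"dy": 0,"dz": 0,"ax": 0,"ay": 0,"az": 0},{"jaw": 1,"dx": 0,"dy": 0,"dz": 0,"ax": 0,"ay": 0,"az": 0},{"jaw": 1,"dx": 0,"dy": 0,"dz": 0,"ax": 0,"ay": 0,"az": 0},{"jaw": 1,"dx": 0,"dy": 0,"dz": 0,"ax": 0,"ay": 0,"az": 0},{"jaw": 1,"dx": 0,"dy": 0,"dz": 0,"ax": 0,"ay": 0,"az": 0},{"jaw": 1,"dx": 0,"dy": 0,"dz": 0,"ax": 0,"ay": 0,"az": 0},{"jaw": 1,"dx": 0,"dy": 0,"dz": 0,"ax": 0,"ay": 0,"az": 0},{"jaw": 1,"dx": 0,"dy": 0,"dz": 0,"ax": 0,"ay": 0,"az": 0}]}}

```text
clock: 41.7
tcp_pos: [571.8, -87.7, 147.3]
ee_rot: [1.263, 1.173, -1.263]
force: [0.1, 0.0, -0.2]
opening: 1.002
```

Run:
```python
from h import *
c=load("w10");q=lambda *p:np.array([[160+u/1.5,100+v/1.5] for u,v in p])
P=ray(c,q((241,180),(241,112),(241,237)),26)[:,:2];F=ray(c,q((86,38),(394,38),(372,288),(110,288)),12)[:,:2].mean(0)
C=ray(c,q((212,95),(269,95),(267,238),(215,238)),5)[:,:2].mean(0)
print("hole,ends",P.round(1).tolist(),"mid",P[1:].mean(0).round(1),"forme",F.round(1),"chan",C.round(1))
from bench import sensors
s=sensors.sense();M=R.from_rotvec(s["ee_rot"]).as_matrix();print(s["clock"],s["tcp_pos"],M.round(3),s["qpos"].round(2))
```

```text
hole,ends [[484.9, 332.6], [476.8, 373.4], [492.2, 295.6]] mid [484.5 334.5] forme [484.4 333.5] chan [484.5 333.8]
41.7 [571.76946233 -87.68593283 147.31430941] [[ 0.     0.997 -0.074]
 [ 0.    -0.074 -0.997]
 [-1.     0.    -0.   ]] [-0.41  0.45  0.66  1.86 -0.33  0.95  0.32]
```

The quoin's midpoint is (484.5, 334.5) against a channel centre of (484.5, 333.8): within 1 mm. Now return the bundle.

{"method": "step_arm", "body": {"motion": [{"jaw": 1,"dx": 0.02,"dy": -0.001,"dz": 0,"ax": 0,"ay": 0,"az": 0},{"jaw": 1,"dx": 0.02,"dy": 0,"dz": 0,"ax": 0,"ay": 0,"az": 0},{"jaw": 1,"dx": 0.02,"dy": 0,"dz": 0,"ax": 0,"ay": 0,"az": 0},{"jaw": 1,"dx": 0.02,"dy": 0,"dz": 0,"ax": 0,"ay": 0,"az": 0},{"jaw": 1,"dx": 0.02,"dy": 0,"dz": 0,"ax": 0,"ay": 0,"az": 0},{"jaw": 1,"dx": 0.01,"dy": 0,"dz": 0,"ax": 0,"ay": 0,"az": 0},{"jaw": 1,"dx": 0,"dy": 0,"dz": 0,"ax": 0,"ay": 0,"az": 0},{"jaw": 1,"dx": 0,"dy": 0,"dz": 0,"ax": 0,"ay": 0,"az": 0}]}}

```text
clock: 42.5
tcp_pos: [571.2, -88.0, 37.8]
ee_rot: [1.264, 1.172, -1.263]
force: [0.5, -1.0, -0.4]
opening: 0.998
```

{"method": "step_arm", "body": {"force": 40, "motion": [{"jaw": 0.75,"dx": 0,"dy": 0,"dz": 0,"ax": 0,"ay": 0,"az": 0},{"jaw": 0.6,"dx": 0,"dy": 0,"dz": 0,"ax": 0,"ay": 0,"az": 0},{"jaw": 0.5,"dx": 0,"dy": 0,"dz": 0,"ax": 0,"ay": 0,"az": 0},{"jaw": 0.4,"dx": 0,"dy": 0,"dz": 0,"ax": 0,"ay": 0,"az": 0},{"jaw": 0.2,"dx": 0,"dy": 0,"dz": 0,"ax": 0,"ay": 0,"az": 0},{"jaw": 0,"dx": 0,"dy": 0,"dz": 0,"ax": 0,"ay": 0,"az": 0},{"jaw": 0,"dx": 0,"dy": 0,"dz": 0,"ax": 0,"ay": 0,"az": 0},{"jaw": 0,"dx": 0,"dy": 0,"dz": 0,"ax": 0,"ay": 0,"az": 0}]}}

```text
clock: 43.3
tcp_pos: [571.4, -87.8, 38.0]
ee_rot: [1.264, 1.172, -1.263]
force: [-0.2, 0.9, 5.7]
opening: 0.458
```

{"method": "step_arm", "body": {"motion": [{"jaw": 0,"dx": -0.015,"dy": 0,"dz": 0,"ax": 0,"ay": 0,"az": 0},{"jaw": 0,"dx": -0.015,"dy": 0,"dz": 0,"ax": 0,"ay": 0,"az": 0},{"jaw": 0,"dx": -0.015,"dy": 0,"dz": 0,"ax": 0,"ay": 0,"az": 0},{"jaw": 0,"dx": -0.015,"dy": 0,"dz": 0,"ax": 0,"ay": 0,"az": 0},{"jaw": 0,"dx": 0,"dy": -0.0053,"dz": 0.0257,"ax": 0,"ay": 0,"az": 0},{"jaw": 0,"dx": 0,"dy": -0.0053,"dz": 0.0257,"ax": 0,"ay": 0,"az": 0},{"jaw": 0,"dx": 0,"dy": -0.0053,"dz": 0.0257,"ax": 0,"ay": 0,"az": 0},{"jaw": 0,"dx": 0,"dy": -0.0053,"dz": 0.0257,"ax": 0,"ay": 0,"az": 0}]}}

```text
clock: 44.1
tcp_pos: [542.0, -189.6, 98.5]
ee_rot: [1.264, 1.173, -1.262]
force: [-0.0, 0.7, -1.3]
opening: 0.46
```

{"method": "step_arm", "body": {"motion": [{"jaw": 0,"dx": 0,"dy": -0.0053,"dz": 0.0257,"ax": 0,"ay": 0,"az": 0},{"jaw": 0,"dx": 0,"dy": -0.0053,"dz": 0.0257,"ax": 0,"ay": 0,"az": 0},{"jaw": 0,"dx": 0,"dy": -0.0053,"dz": 0.0257,"ax": 0,"ay": 0,"az": 0},{"jaw": 0,"dx": 0,"dy": -0.0053,"dz": 0.0257,"ax": 0,"ay": 0,"az": 0},{"jaw": 0,"dx": 0,"dy": -0.0053,"dz": 0.0257,"ax": 0,"ay": 0,"az": 0},{"jaw": 0,"dx": 0,"dy": -0.0053,"dz": 0.0257,"ax": 0,"ay": 0,"az": 0},{"jaw": 0,"dx": 0,"dy": -0.0053,"dz": 0.0257,"ax": 0,"ay": 0,"az": 0},{"jaw": 0,"dx": 0,"dy": -0.0053,"dz": 0.0257,"ax": 0,"ay": 0,"az": 0}]}}

```text
clock: 44.9
tcp_pos: [484.4, -391.6, 98.4]
ee_rot: [1.264, 1.173, -1.263]
force: [0.6, 0.2, -1.4]
opening: 0.463
```

{"method": "step_arm", "body": {"motion": [{"jaw": 0,"dx": 0,"dy": 0,"dz": 0,"ax": 0,"ay": 0,"az": 0},{"jaw": 0,"dx": 0,"dy": 0,"dz": 0,"ax": 0,"ay": 0,"az": 0},{"jaw": 0,"dx": 0.01,"dy": 0,"dz": 0,"ax": 0,"ay": 0,"az": 0},{"jaw": 0,"dx": 0.01,"dy": 0,"dz": 0,"ax": 0,"ay": 0,"az": 0},{"jaw": 0,"dx": 0.01,"dy": 0,"dz": 0,"ax": 0,"ay": 0,"az": 0},{"jaw": 0,"dx": 0.005,"dy": 0,"dz": 0,"ax": 0,"ay": 0,"az": 0},{"jaw": 0,"dx": 0,"dy": 0,"dz": 0,"ax": 0,"ay": 0,"az": 0},{"jaw": 0,"dx": 0,"dy": 0,"dz": 0,"ax": 0,"ay": 0,"az": 0}]}}

```text
clock: 45.7
tcp_pos: [484.5, -390.7, 62.2]
ee_rot: [1.263, 1.173, -1.264]
force: [0.6, 0.3, -2.4]
opening: 0.463
```

{"method": "step_arm", "body": {"motion": [{"jaw": 0,"dx": 0.007,"dy": 0,"dz": 0,"ax": 0,"ay": 0,"az": 0},{"jaw": 0,"dx": 0.007,"dy": 0,"dz": 0,"ax": 0,"ay": 0,"az": 0},{"jaw": 0,"dx": 0.004,"dy": 0,"dz": 0,"ax": 0,"ay": 0,"az": 0},{"jaw": 0,"dx": 0.0035,"dy": 0,"dz": 0,"ax": 0,"ay": 0,"az": 0},{"jaw": 0,"dx": 0,"dy": 0,"dz": 0,"ax": 0,"ay": 0,"az": 0},{"jaw": 0,"dx": 0,"dy": 0,"dz": 0,"ax": 0,"ay": 0,"az": 0},{"jaw": 0.5,"dx": 0,"dy": 0,"dz": 0,"ax": 0,"ay": 0,"az": 0},{"jaw": 0.6,"dx": 0,"dy": 0,"dz": 0,"ax": 0,"ay": 0,"az": 0}]}}

```text
clock: 46.5
tcp_pos: [484.7, -390.7, 40.8]
ee_rot: [1.264, 1.173, -1.263]
force: [-0.4, 0.4, 0.1]
opening: 0.602
```

{"method": "step_arm", "body": {"motion": [{"jaw": 0.7,"dx": 0,"dy": 0,"dz": 0,"ax": 0,"ay": 0,"az": 0},{"jaw": 0.8,"dx": 0,"dy": 0,"dz": 0,"ax": 0,"ay": 0,"az": 0},{"jaw": 0.9,"dx": -0.005,"dy": 0,"dz": 0,"ax": 0,"ay": 0,"az": 0},{"jaw": 1,"dx": -0.02,"dy": 0,"dz": 0,"ax": 0,"ay": 0,"az": 0},{"jaw": 1,"dx": -0.03,"dy": 0,"dz": 0,"ax": 0,"ay": 0,"az": 0},{"jaw": 1,"dx": -0.03,"dy": 0,"dz": 0,"ax": 0,"ay": 0,"az": 0},{"jaw": 1,"dx": -0.03,"dy": 0,"dz": 0,"ax": 0,"ay": 0,"az": 0},{"jaw": 1,"dx": 0,"dy": 0,"dz": 0,"ax": 0,"ay": 0,"az": 0}]}}

```text
clock: 47.3
tcp_pos: [486.5, -392.9, 160.6]
ee_rot: [1.264, 1.165, -1.261]
force: [0.1, -1.0, -0.3]
opening: 1.0
```

{"method": "step_arm", "body": {"motion": [{"jaw": 1,"dx": 0,"dy": 0.007,"dz": -0.0386,"ax": 0,"ay": 0,"az": 0},{"jaw": 1,"dx": 0,"dy": 0.007,"dz": -0.0386,"ax": 0,"ay": 0,"az": 0},{"jaw": 1,"dx": 0,"dy": 0.007,"dz": -0.0386,"ax": 0,"ay": 0,"az": 0},{"jaw": 1,"dx": 0,"dy": 0.007,"dz": -0.0386,"ax": 0,"ay": 0,"az": 0},{"jaw": 1,"dx": 0,"dy": 0.007,"dz": -0.0386,"ax": 0,"ay": 0,"az": 0},{"jaw": 1,"dx": 0,"dy": 0.007,"dz": -0.0386,"ax": 0,"ay": 0,"az": 0},{"jaw": 1,"dx": 0,"dy": 0.007,"dz": -0.0386,"ax": 0,"ay": 0,"az": 0},{"jaw": 1,"dx": 0,"dy": 0.007,"dz": -0.0386,"ax": 0,"ay": 0,"az": 0}]}}

```text
clock: 48.1
tcp_pos: [563.1, -85.1, 155.5]
ee_rot: [1.264, 1.174, -1.264]
force: [0.3, 0.7, -0.3]
opening: 1.001
```

{"method": "step_arm", "body": {"motion": [{"jaw": 1,"dx": 0,"dy": 0.007,"dz": -0.0386,"ax": 0,"ay": 0,"az": 0},{"jaw": 1,"dx": 0,"dy": 0.007,"dz": -0.0386,"ax": 0,"ay": 0,"az": 0},{"jaw": 1,"dx": 0,"dy": 0,"dz": 0,"ax": 0,"ay": 0,"az": 0},{"jaw": 1,"dx": 0,"dy": 0,"dz": 0,"ax": 0,"ay": 0,"az": 0},{"jaw": 1,"dx": 0,"dy": 0,"dz": 0,"ax": 0,"ay": 0,"az": 0},{"jaw": 1,"dx": 0,"dy": 0,"dz": 0,"ax": 0,"ay": 0,"az": 0},{"jaw": 1,"dx": 0,"dy": 0,"dz": 0,"ax": 0,"ay": 0,"az": 0},{"jaw": 1,"dx": 0,"dy": 0,"dz": 0,"ax": 0,"ay": 0,"az": 0}]}}

```text
clock: 48.9
tcp_pos: [582.8, -11.8, 155.9]
ee_rot: [1.265, 1.172, -1.265]
force: [1.1, 0.0, 0.2]
opening: 0.999
```

{"method": "step_arm", "body": {"motion": [{"jaw": 1,"dx": 0.02,"dy": 0,"dz": -0.0033,"ax": 0,"ay": 0,"az": 0},{"jaw": 1,"dx": 0.02,"dy": 0,"dz": 0,"ax": 0,"ay": 0,"az": 0},{"jaw": 1,"dx": 0.02,"dy": 0,"dz": 0,"ax": 0,"ay": 0,"az": 0},{"jaw": 1,"dx": 0.02,"dy": 0,"dz": 0,"ax": 0,"ay": 0,"az": 0},{"jaw": 1,"dx": 0.02,"dy": 0,"dz": 0,"ax": 0,"ay": 0,"az": 0},{"jaw": 1,"dx": 0.009,"dy": 0,"dz": 0,"ax": 0,"ay": 0,"az": 0},{"jaw": 1,"dx": 0,"dy": 0,"dz": 0,"ax": 0,"ay": 0,"az": 0},{"jaw": 1,"dx": 0,"dy": 0,"dz": 0,"ax": 0,"ay": 0,"az": 0}]}}

```text
clock: 49.7
tcp_pos: [583.7, -7.9, 47.4]
ee_rot: [1.264, 1.172, -1.263]
force: [-0.1, 0.2, 0.8]
opening: 1.001
```

{"method": "step_arm", "body": {"force": 50, "motion": [{"jaw": 0.75,"dx": 0,"dy": 0,"dz": 0,"ax": 0,"ay": 0,"az": 0},{"jaw": 0.6,"dx": 0,"dy": 0,"dz": 0,"ax": 0,"ay": 0,"az": 0},{"jaw": 0.45,"dx": 0,"dy": 0,"dz": 0,"ax": 0,"ay": 0,"az": 0},{"jaw": 0.35,"dx": 0,"dy": 0,"dz": 0,"ax": 0,"ay": 0,"az": 0},{"jaw": 0.2,"dx": 0,"dy": 0,"dz": 0,"ax": 0,"ay": 0,"az": 0},{"jaw": 0,"dx": 0,"dy": 0,"dz": 0,"ax": 0,"ay": 0,"az": 0},{"jaw": 0,"dx": 0,"dy": 0,"dz": 0,"ax": 0,"ay": 0,"az": 0},{"jaw": 0,"dx": 0,"dy": 0,"dz": 0,"ax": 0,"ay": 0,"az": 0}]}}

```text
clock: 50.5
tcp_pos: [583.0, -7.4, 47.3]
ee_rot: [1.264, 1.174, -1.263]
force: [-1.7, 0.8, 6.0]
opening: 0.34
```

{"method": "step_arm", "body": {"motion": [{"jaw": 0,"dx": -0.015,"dy": 0,"dz": 0,"ax": 0,"ay": 0,"az": 0},{"jaw": 0,"dx": -0.015,"dy": 0,"dz": 0,"ax": 0,"ay": 0,"az": 0},{"jaw": 0,"dx": -0.015,"dy": 0,"dz": 0,"ax": 0,"ay": 0,"az": 0},{"jaw": 0,"dx": -0.015,"dy": 0,"dz": 0,"ax": 0,"ay": 0,"az": 0},{"jaw": 0,"dx": 0,"dy": -0.0123,"dz": 0.0266,"ax": 0,"ay": 0,"az": 0},{"jaw": 0,"dx": 0,"dy": -0.0123,"dz": 0.0266,"ax": 0,"ay": 0,"az": 0},{"jaw": 0,"dx": 0,"dy": -0.0123,"dz": 0.0266,"ax": 0,"ay": 0,"az": 0},{"jaw": 0,"dx": 0,"dy": -0.0123,"dz": 0.0266,"ax": 0,"ay": 0,"az": 0}]}}

```text
clock: 51.3
tcp_pos: [525.9, -110.9, 107.9]
ee_rot: [1.264, 1.173, -1.262]
force: [0.0, 0.4, -4.3]
opening: 0.338
```

{"method": "step_arm", "body": {"motion": [{"jaw": 0,"dx": 0,"dy": -0.0123,"dz": 0.0266,"ax": 0,"ay": 0,"az": 0},{"jaw": 0,"dx": 0,"dy": -0.0123,"dz": 0.0266,"ax": 0,"ay": 0,"az": 0},{"jaw": 0,"dx": 0,"dy": -0.0123,"dz": 0.0266,"ax": 0,"ay": 0,"az": 0},{"jaw": 0,"dx": 0,"dy": -0.0123,"dz": 0.0266,"ax": 0,"ay": 0,"az": 0},{"jaw": 0,"dx": 0,"dy": -0.0123,"dz": 0.0266,"ax": 0,"ay": 0,"az": 0},{"jaw": 0,"dx": 0,"dy": -0.0123,"dz": 0.0266,"ax": 0,"ay": 0,"az": 0},{"jaw": 0,"dx": 0,"dy": -0.0123,"dz": 0.0266,"ax": 0,"ay": 0,"az": 0},{"jaw": 0,"dx": 0,"dy": -0.0123,"dz": 0.0266,"ax": 0,"ay": 0,"az": 0}]}}

```text
clock: 52.1
tcp_pos: [412.0, -316.1, 107.9]
ee_rot: [1.264, 1.172, -1.263]
force: [0.4, -0.9, -5.3]
opening: 0.34
```

{"method": "step_arm", "body": {"motion": [{"jaw": 0,"dx": 0,"dy": 0,"dz": 0,"ax": 0,"ay": 0,"az": 0},{"jaw": 0,"dx": 0,"dy": 0,"dz": 0,"ax": 0,"ay": 0,"az": 0},{"jaw": 0,"dx": 0.01,"dy": 0,"dz": 0,"ax": 0,"ay": 0,"az": 0},{"jaw": 0,"dx": 0.01,"dy": 0,"dz": 0,"ax": 0,"ay": 0,"az": 0},{"jaw": 0,"dx": 0.01,"dy": 0,"dz": 0,"ax": 0,"ay": 0,"az": 0},{"jaw": 0,"dx": 0.005,"dy": 0,"dz": 0,"ax": 0,"ay": 0,"az": 0},{"jaw": 0,"dx": 0,"dy": 0,"dz": 0,"ax": 0,"ay": 0,"az": 0},{"jaw": 0,"dx": 0,"dy": 0,"dz": 0,"ax": 0,"ay": 0,"az": 0}]}}

```text
clock: 52.9
tcp_pos: [412.3, -315.0, 71.6]
ee_rot: [1.263, 1.173, -1.264]
force: [0.6, 0.0, -4.9]
opening: 0.341
```

{"method": "step_arm", "body": {"motion": [{"jaw": 0,"dx": 0.007,"dy": 0,"dz": 0,"ax": 0,"ay": 0,"az": 0},{"jaw": 0,"dx": 0.007,"dy": 0,"dz": 0,"ax": 0,"ay": 0,"az": 0},{"jaw": 0,"dx": 0.004,"dy": 0,"dz": 0,"ax": 0,"ay": 0,"az": 0},{"jaw": 0,"dx": 0.0035,"dy": 0,"dz": 0,"ax": 0,"ay": 0,"az": 0},{"jaw": 0,"dx": 0,"dy": 0,"dz": 0,"ax": 0,"ay": 0,"az": 0},{"jaw": 0,"dx": 0,"dy": 0,"dz": 0,"ax": 0,"ay": 0,"az": 0},{"jaw": 0.4,"dx": 0,"dy": 0,"dz": 0,"ax": 0,"ay": 0,"az": 0},{"jaw": 0.5,"dx": 0,"dy": 0,"dz": 0,"ax": 0,"ay": 0,"az": 0}]}}

```text
clock: 53.7
tcp_pos: [412.9, -315.4, 50.7]
ee_rot: [1.264, 1.172, -1.263]
force: [1.1, -0.5, -0.3]
opening: 0.498
```

{"method": "step_arm", "body": {"motion": [{"jaw": 0.7,"dx": 0,"dy": 0,"dz": 0,"ax": 0,"ay": 0,"az": 0},{"jaw": 0.8,"dx": 0,"dy": 0,"dz": 0,"ax": 0,"ay": 0,"az": 0},{"jaw": 0.9,"dx": -0.005,"dy": 0,"dz": 0,"ax": 0,"ay": 0,"az": 0},{"jaw": 1,"dx": -0.02,"dy": 0,"dz": 0,"ax": 0,"ay": 0,"az": 0},{"jaw": 1,"dx": -0.03,"dy": 0,"dz": 0,"ax": 0,"ay": 0,"az": 0},{"jaw": 1,"dx": -0.03,"dy": 0,"dz": 0,"ax": 0,"ay": 0,"az": 0},{"jaw": 1,"dx": -0.03,"dy": 0,"dz": 0,"ax": 0,"ay": 0,"az": 0},{"jaw": 1,"dx": 0,"dy": 0,"dz": 0,"ax": 0,"ay": 0,"az": 0}]}}

```text
clock: 54.5
tcp_pos: [414.5, -316.8, 169.3]
ee_rot: [1.265, 1.166, -1.26]
force: [0.1, -0.2, 0.6]
opening: 1.004
```

{"method": "step_arm", "body": {"motion": [{"jaw": 1,"dx": 0,"dy": 0.0109,"dz": -0.0285,"ax": 0,"ay": 0,"az": 0},{"jaw": 1,"dx": 0,"dy": 0.0109,"dz": -0.0285,"ax": 0,"ay": 0,"az": 0},{"jaw": 1,"dx": 0,"dy": 0.0109,"dz": -0.0285,"ax": 0,"ay": 0,"az": 0},{"jaw": 1,"dx": 0,"dy": 0.0109,"dz": -0.0285,"ax": 0,"ay": 0,"az": 0},{"jaw": 1,"dx": 0,"dy": 0.0109,"dz": -0.0285,"ax": 0,"ay": 0,"az": 0},{"jaw": 1,"dx": 0,"dy": 0.0109,"dz": -0.0285,"ax": 0,"ay": 0,"az": 0},{"jaw": 1,"dx": 0,"dy": 0.0109,"dz": -0.0285,"ax": 0,"ay": 0,"az": 0},{"jaw": 1,"dx": 0,"dy": 0.0109,"dz": -0.0285,"ax": 0,"ay": 0,"az": 0}]}}

```text
clock: 55.3
tcp_pos: [516.2, -92.8, 164.9]
ee_rot: [1.263, 1.174, -1.264]
force: [-0.1, -1.2, 0.6]
opening: 0.999
```

{"method": "step_arm", "body": {"motion": [{"jaw": 1,"dx": 0,"dy": 0.0109,"dz": -0.0285,"ax": 0,"ay": 0,"az": 0},{"jaw": 1,"dx": 0,"dy": 0.0109,"dz": -0.0285,"ax": 0,"ay": 0,"az": 0},{"jaw": 1,"dx": 0,"dy": 0.0109,"dz": -0.0285,"ax": 0,"ay": 0,"az": 0},{"jaw": 1,"dx": 0,"dy": 0.0109,"dz": -0.0285,"ax": 0,"ay": 0,"az": 0},{"jaw": 1,"dx": 0,"dy": 0.0109,"dz": -0.0285,"ax": 0,"ay": 0,"az": 0},{"jaw": 1,"dx": 0,"dy": 0.0109,"dz": -0.0285,"ax": 0,"ay": 0,"az": 0},{"jaw": 1,"dx": 0,"dy": 0,"dz": 0,"ax": 0,"ay": 0,"az": 0},{"jaw": 1,"dx": 0,"dy": 0,"dz": 0,"ax": 0,"ay": 0,"az": 0}]}}

```text
clock: 56.1
tcp_pos: [593.6, 71.9, 164.5]
ee_rot: [1.261, 1.174, -1.264]
force: [0.0, -1.1, 0.0]
opening: 0.999
```

Run:
```python
from bench import sensors
s=sensors.sense();print(s["tcp_pos"],s["ee_rot"])
```

```text
[593.5642048   71.93066972 164.52427044] [ 1.2614127   1.17416167 -1.26391259]
```

{"method": "step_arm", "body": {"motion": [{"jaw": 1,"dx": 0.02,"dy": 0,"dz": 0.001,"ax": 0,"ay": 0,"az": 0},{"jaw": 1,"dx": 0.02,"dy": 0,"dz": 0,"ax": 0,"ay": 0,"az": 0},{"jaw": 1,"dx": 0.02,"dy": 0,"dz": 0,"ax": 0,"ay": 0,"az": 0},{"jaw": 1,"dx": 0.02,"dy": 0,"dz": 0,"ax": 0,"ay": 0,"az": 0},{"jaw": 1,"dx": 0.02,"dy": 0,"dz": 0,"ax": 0,"ay": 0,"az": 0},{"jaw": 1,"dx": 0.02,"dy": 0,"dz": 0,"ax": 0,"ay": 0,"az": 0},{"jaw": 1,"dx": 0.012,"dy": 0,"dz": 0,"ax": 0,"ay": 0,"az": 0},{"jaw": 1,"dx": 0,"dy": 0,"dz": 0,"ax": 0,"ay": 0,"az": 0}]}}

```text
clock: 56.9
tcp_pos: [592.3, 69.2, 31.8]
ee_rot: [1.262, 1.174, -1.268]
force: [-0.1, -0.3, -0.4]
opening: 0.997
```

{"method": "step_arm", "body": {"force": 50, "motion": [{"jaw": 0.8,"dx": 0,"dy": 0,"dz": 0,"ax": 0,"ay": 0,"az": 0},{"jaw": 0.75,"dx": 0,"dy": 0,"dz": 0,"ax": 0,"ay": 0,"az": 0},{"jaw": 0.6,"dx": 0,"dy": 0,"dz": 0,"ax": 0,"ay": 0,"az": 0},{"jaw": 0.3,"dx": 0,"dy": 0,"dz": 0,"ax": 0,"ay": 0,"az": 0},{"jaw": 0.3,"dx": 0,"dy": 0,"dz": 0,"ax": 0,"ay": 0,"az": 0},{"jaw": 0.3,"dx": 0,"dy": 0,"dz": 0,"ax": 0,"ay": 0,"az": 0},{"jaw": 0.3,"dx": 0,"dy": 0,"dz": 0,"ax": 0,"ay": 0,"az": 0},{"jaw": 0.3,"dx": 0,"dy": 0,"dz": 0,"ax": 0,"ay": 0,"az": 0}]}}

```text
clock: 57.7
tcp_pos: [594.2, 70.7, 34.7]
ee_rot: [1.265, 1.173, -1.263]
force: [-2.7, -0.2, 5.2]
opening: 0.685
```

{"method": "step_arm", "body": {"motion": [{"jaw": 0.3,"dx": -0.015,"dy": 0,"dz": 0,"ax": 0,"ay": 0,"az": 0},{"jaw": 0.3,"dx": -0.015,"dy": 0,"dz": 0,"ax": 0,"ay": 0,"az": 0},{"jaw": 0.3,"dx": -0.015,"dy": 0,"dz": 0,"ax": 0,"ay": 0,"az": 0},{"jaw": 0.3,"dx": -0.015,"dy": 0,"dz": 0,"ax": 0,"ay": 0,"az": 0},{"jaw": 0.3,"dx": 0,"dy": -0.0062,"dz": 0.0277,"ax": 0,"ay": 0,"az": 0},{"jaw": 0.3,"dx": 0,"dy": -0.0062,"dz": 0.0277,"ax": 0,"ay": 0,"az": 0},{"jaw": 0.3,"dx": 0,"dy": -0.0062,"dz": 0.0277,"ax": 0,"ay": 0,"az": 0},{"jaw": 0.3,"dx": 0,"dy": -0.0062,"dz": 0.0277,"ax": 0,"ay": 0,"az": 0}]}}

```text
clock: 58.5
tcp_pos: [560.9, -38.9, 94.4]
ee_rot: [1.264, 1.173, -1.262]
force: [-0.2, -0.3, -4.8]
opening: 0.686
```

{"method": "step_arm", "body": {"motion": [{"jaw": 0.3,"dx": 0,"dy": -0.0062,"dz": 0.0277,"ax": 0,"ay": 0,"az": 0},{"jaw": 0.3,"dx": 0,"dy": -0.0062,"dz": 0.0277,"ax": 0,"ay": 0,"az": 0},{"jaw": 0.3,"dx": 0,"dy": -0.0062,"dz": 0.0277,"ax": 0,"ay": 0,"az": 0},{"jaw": 0.3,"dx": 0,"dy": -0.0062,"dz": 0.0277,"ax": 0,"ay": 0,"az": 0},{"jaw": 0.3,"dx": 0,"dy": -0.0062,"dz": 0.0277,"ax": 0,"ay": 0,"az": 0},{"jaw": 0.3,"dx": 0,"dy": -0.0062,"dz": 0.0277,"ax": 0,"ay": 0,"az": 0},{"jaw": 0.3,"dx": 0,"dy": -0.0062,"dz": 0.0277,"ax": 0,"ay": 0,"az": 0},{"jaw": 0.3,"dx": 0,"dy": -0.0062,"dz": 0.0277,"ax": 0,"ay": 0,"az": 0}]}}

```text
clock: 59.3
tcp_pos: [495.1, -256.4, 94.5]
ee_rot: [1.264, 1.172, -1.263]
force: [1.0, 0.4, -5.6]
opening: 0.682
```

{"method": "step_arm", "body": {"motion": [{"jaw": 0.3,"dx": 0,"dy": 0,"dz": 0,"ax": 0,"ay": 0,"az": 0},{"jaw": 0.3,"dx": 0,"dy": 0,"dz": 0,"ax": 0,"ay": 0,"az": 0},{"jaw": 0.3,"dx": 0.01,"dy": 0,"dz": 0,"ax": 0,"ay": 0,"az": 0},{"jaw": 0.3,"dx": 0.01,"dy": 0,"dz": 0,"ax": 0,"ay": 0,"az": 0},{"jaw": 0.3,"dx": 0.01,"dy": 0,"dz": 0,"ax": 0,"ay": 0,"az": 0},{"jaw": 0.3,"dx": 0.005,"dy": 0,"dz": 0,"ax": 0,"ay": 0,"az": 0},{"jaw": 0.3,"dx": 0,"dy": 0,"dz": 0,"ax": 0,"ay": 0,"az": 0},{"jaw": 0.3,"dx": 0,"dy": 0,"dz": 0,"ax": 0,"ay": 0,"az": 0}]}}

```text
clock: 60.1
tcp_pos: [495.1, -255.4, 58.1]
ee_rot: [1.263, 1.173, -1.264]
force: [0.9, -0.8, -4.5]
opening: 0.686
```

{"method": "step_arm", "body": {"motion": [{"jaw": 0.3,"dx": 0.007,"dy": 0,"dz": 0,"ax": 0,"ay": 0,"az": 0},{"jaw": 0.3,"dx": 0.007,"dy": 0,"dz": 0,"ax": 0,"ay": 0,"az": 0},{"jaw": 0.3,"dx": 0.004,"dy": 0,"dz": 0,"ax": 0,"ay": 0,"az": 0},{"jaw": 0.3,"dx": 0.0035,"dy": 0,"dz": 0,"ax": 0,"ay": 0,"az": 0},{"jaw": 0.3,"dx": 0,"dy": 0,"dz": 0,"ax": 0,"ay": 0,"az": 0},{"jaw": 0.3,"dx": 0,"dy": 0,"dz": 0,"ax": 0,"ay": 0,"az": 0},{"jaw": 0.75,"dx": 0,"dy": 0,"dz": 0,"ax": 0,"ay": 0,"az": 0},{"jaw": 0.85,"dx": 0,"dy": 0,"dz": 0,"ax": 0,"ay": 0,"az": 0}]}}

```text
clock: 60.9
tcp_pos: [495.9, -255.8, 37.2]
ee_rot: [1.264, 1.171, -1.263]
force: [-0.2, -0.6, 0.1]
opening: 0.853
```

{"method": "step_arm", "body": {"motion": [{"jaw": 0.9,"dx": 0,"dy": 0,"dz": 0,"ax": 0,"ay": 0,"az": 0},{"jaw": 1,"dx": 0,"dy": 0,"dz": 0,"ax": 0,"ay": 0,"az": 0},{"jaw": 1,"dx": -0.01,"dy": 0,"dz": 0,"ax": 0,"ay": 0,"az": 0},{"jaw": 1,"dx": -0.03,"dy": 0,"dz": 0,"ax": 0,"ay": 0,"az": 0},{"jaw": 1,"dx": -0.04,"dy": 0,"dz": 0,"ax": 0,"ay": 0,"az": 0},{"jaw": 1,"dx": -0.04,"dy": 0,"dz": 0,"ax": 0,"ay": 0,"az": 0},{"jaw": 1,"dx": -0.04,"dy": 0,"dz": 0,"ax": 0,"ay": 0,"az": 0},{"jaw": 1,"dx": -0.04,"dy": 0,"dz": 0,"ax": 0,"ay": 0,"az": 0}]}}

```text
clock: 61.7
tcp_pos: [494.9, -255.5, 239.2]
ee_rot: [1.264, 1.172, -1.263]
force: [1.2, 0.7, 0.4]
opening: 0.998
```

{"method": "step_arm", "body": {"motion": [{"jaw": 1,"dx": -0.02,"dy": 0,"dz": -0.03,"ax": 0,"ay": 0,"az": 0},{"jaw": 1,"dx": -0.02,"dy": 0,"dz": 0,"ax": 0,"ay": 0,"az": 0},{"jaw": 1,"dx": -0.02,"dy": 0,"dz": 0,"ax": 0,"ay": 0,"az": 0},{"jaw": 1,"dx": 0,"dy": 0,"dz": 0,"ax": 0,"ay": 0,"az": 0},{"jaw": 1,"dx": 0,"dy": 0,"dz": 0,"ax": 0,"ay": 0,"az": 0},{"jaw": 1,"dx": 0,"dy": 0,"dz": 0,"ax": 0,"ay": 0,"az": 0},{"jaw": 1,"dx": 0,"dy": 0,"dz": 0,"ax": 0,"ay": 0,"az": 0},{"jaw": 1,"dx": 0,"dy": 0,"dz": 0,"ax": 0,"ay": 0,"az": 0}]}}

```text
clock: 62.5
tcp_pos: [496.9, -225.4, 296.1]
ee_rot: [1.263, 1.174, -1.265]
force: [0.5, -0.4, -0.2]
opening: 0.999
```

Run:
```python
from h import *
c=shot("wrist","w11");b=shot("top","t11")
x=c["frame"][30:430,120:520]
a=cv2.resize(b["frame"][150:340,140:480],(390,218));y=np.vstack([a,np.zeros((182,390,3),np.uint8)])
cv2.imwrite("pics/m11.png",np.hstack([x,y])[:,:,::-1])
from bench import sensors
s=sensors.sense();print(s["clock"],s["tcp_pos"],s["opening"],s["force"])
# bystander shift check: frame difference of top view before/after, outside tray/galley/forme/arm
t0=load("top0")["frame"].astype(int);d=np.abs(t0-b["frame"].astype(int)).sum(2)
for n,(x0,y0,x1,y1) in dict(stick=(352,182,434,226),reglets=(174,180,256,220),planer=(294,164,350,202),blue=(336,300,366,330),yellow=(474,288,512,312)).items():
    print(n,"changed px",int((d[y0:y1,x0:x1]>120).sum()))
```

```text
62.6 [ 497.13226664 -225.44506802  296.30633318] 1.0048498003263806 [-0.24245517  0.54449326  0.30124073]
stick changed px 223
reglets changed px 0
planer changed px 0
blue changed px 0
yellow changed px 2
```

View pics/m11.png

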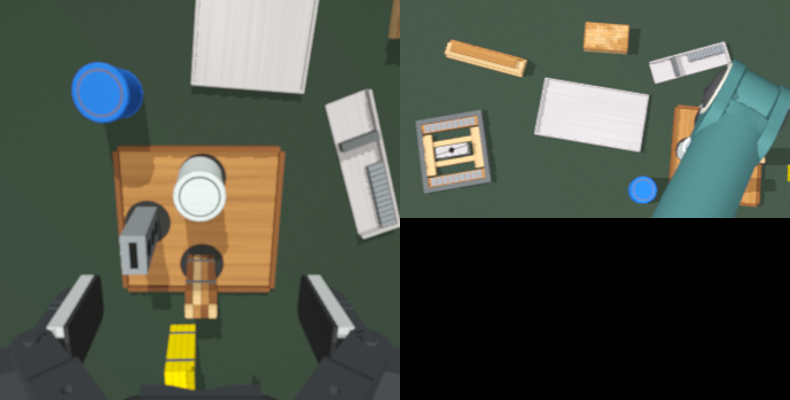

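All three stand upright on their pads: tin top (200,197), cast (132,252), bundle (200,300). The quoin is in the forme, and the galley is empty. The stick's changed pixels come from the arm overlapping it at the edge of the view. One last number check, then hand in.

Run:
```python
from h import *
c=load("w11");g=lambda u,v:[120+u,30+v]
print("tin",ray(c,g(200,197),101).round(1),"(was 494.5,-254)","cast",ray(c,g(132.5,252),116).round(1),"(was 411,-315)")
w2=load("w2");S=[(490,150),(553,127),(598,324)]
print("stick before",ray(w2,[[120+u/1.5,40+v/1.5] for u,v in S[:2]],18).round(0).tolist(),"now",ray(c,[g(325,105),g(368,90)],18).round(0).tolist())
from bench import job
job.sign_off()
```

```text
tin [[ 494.8 -254.7  101. ]] (was 494.5,-254) cast [[ 411.6 -311.1  116. ]] (was 411,-315)
stick before [[664.0, -168.0, 18.0], [719.0, -153.0, 18.0]] now [[663.0, -168.0, 18.0], [716.0, -153.0, 18.0]]
the job is handed in; nothing more can be done
```

The job is done and handed in at about 63 s of the 136 s allowed. I stood the tin, cast block and bundle on the galley, laid the quoin in the forme's channel, and put each tall thing back on its pad.

**Quoin:** right after release it measured about 1 mm from the channel centre, parallel to the channel and flat. It still lay there in the last top view.

**Tall things:** the last view shows all three upright and released. By camera, the tin is within about 1 mm of its start and the cast block within about 4 mm. I did not re-measure the bundle by camera. By arm position it was set down within about 1 mm of where I gripped it.

**Bystanders:** the stick's corners measured the same as before, within 3 mm. The strips and planer block showed no change in the top view.

**What disagreed:**
- **Fingertip position:** the real fingertips sit about 40 mm behind the reported TCP, not at it. My first two closes on the tin only pressed on its lid, with about 35 N. The tin stayed upright and in place, and I corrected for the offset from then on.
- **Top camera:** its estimates were about 4–6 mm off the wrist camera's for the tray, tin and cast block, and about 18 mm off for the bundle's top. I used the wrist camera.

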